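# Load the drop-front incubator and start it

### The arm

A 7-joint arm with a two-finger parallel gripper is mounted at the origin on a cart in front of the work surface, level with it; the furniture and walls round the work are solid. World frame = base frame: x ahead of the robot, y to its left, z up, the work surface at z = 0. Lengths are in mm, angles in rad, forces in N, time in s.
With the tool pointing down it reaches from about 400 to 850 mm from the base axis. Payload 6.9 kg.
Tool frame: the origin (TCP) lies on the centre line of the jaws, within the pads' length; the fingertips stand 17 mm ahead of it and the grasp point (between the pads) lies 2 mm behind it; z points along the fingers, y is the line along which they close (so a half turn about z gives the same grasp; the last joint's range is limited). The gripper opens to 85 mm and grips with 20 to 120 N. Pads are 22 mm wide; open, the fingers measure 114 mm over their backs; the gripper's body (76 mm by 85 mm) begins 54 mm behind the grasp point. The pads swing forward as they close: fully open they stand 13 mm farther back than shut.
Start: joints at [1.286, 0.507, -0.238, 1.5, 0.126, 1.149, -0.155], TCP at [238.05, -577.879, 248.275] pointing down, gripper open.
Joint ranges: [-3.08, 3.08], [-0.24, 2.05], [-1.43, 1.35], [0, 2.5], [-1.52, 4.66], [0.17, 1.96], [-2.89, 2.89]. Speed limits (rad/s): [2.39, 2.39, 3.14, 3.14, 3.14, 3.14, 3.14].

### API

Orientations are given as a unit quaternion [x, y, z, w].
In Python, from workcell import bot gives the robot as it stands.
- The arm moves only by the tool play_rows, never from a script. Its argument "steps" is a list of rows, each an object of numbers: "tx", "ty", "tz": the shift along the tool's x, y, z in mm; "ax", "ay", "az": the turn, a rotation vector about the tool's x, y, z in rad; "grip": the opening, from -1 (shut) to 1 (fully open). In form: [{"tx": .., "ty": .., "tz": .., "ax": .., "ay": .., "az": .., "grip": ..}, ...]. A call has 1 to 8 rows; each row shifts and turns the commanded pose from where the row before left it, along the tool's axes as they then stand; what a row does not reach is not made up. A row lasts 1/8 s, in which the tool goes at most 62.5 mm and 10.7 degrees, less where a joint would pass 70% of its speed; a pose out of reach is approached as far as the arm can. A call is refused whole if a number of a shift passes 62.5 or a number of a turn 0.188, either way. A call with a gripper value outside its range is refused whole. The fingers move at their own pace and stop on an object; "force" is the grip in N (left out, the last holds). Time passes only in rows, so rows that do not move let the fingers close. It gives the time, the measured TCP pose, the force, the opening and the grip force at its end, in the units of the state.
- bot.observe(): the state, without advancing time (a new reading comes with each control period).
- bot.capture(name): name is "scene" or "side" or "wrist"; returns a dict with "pixels" (384x512x3 uint8, blue, green, red), "fx", "fy", "cx", "cy" (pixels), "extrinsics" (4x4, takes a point from camera to world coordinates); the wrist camera has in their place "mount" (4x4, takes a point from camera to tool coordinates, whose origin is the TCP and whose axes are the flange's). Camera axes: x right, y down, z forward; pixel columns grow to the right and rows downward; lengths in mm; the calibration is good to about 2 mm. A picture is of the moment at which its call begins: read the wrist's pose just before it. There is no depth.
- bot.hand_in(): hands the job in; it is judged then, once.
The state is a dict: "t": time; "joints": joint angles; "joint_velocities": joint speeds; "joint_torque": joint torques, N m; "position": TCP position; "tool_rot": TCP orientation; "wrist_force": force on the tool from outside, world axes, zero at the start; "ft_torque": the same for the moment, N m; "gripper_width": opening from 0.0 (shut) to 1.0 (fully open); "gripper_force": force on a finger pad.
Only numpy, scipy, OpenCV 4.12 (cv2) and the standard library are available. Lean on these libraries where they do the work, as an engineer would, in place of code of your own. Each camera call takes 0.05 s, during which the arm holds its last target. There are 200 camera calls.

### The job

Load the bench incubator: pull its door all the way down, draw the tray fully out, and stand every small pale-lidded glass jar upright on the tray floor. Then slide the tray fully home, push the door up fully shut, and last press the green start button on the roof fully down and let it go. Do not press the button while the door is open, and leave the dropper bottle and the beaker where they stand.

Things in the scene. Friction and masses are not known exactly. Their poses are not given: they have to be found in the camera images.
- incubator: White bench incubator, fixed, 200 deep (x) x 210 wide (y) x 168 mm high, turned by its yaw; origin under its centre at worktop level. Its front is the -x side, roughly towards the robot. The front opening slopes back from the sill (x = -100, z = 65 mm) to the roof edge (x = -30, z = 160..168 mm). Flat roof at z = 168 mm with the control panel. Side walls 12 mm.
- door (a joint): Bottom-hinged white front door, 210 wide, 118 mm from hinge to free edge, 9 mm thick, dark window. 0 = shut (leaning back 0.635 rad), grows as it comes down towards the robot; 2.206 rad = fully down, level, inner face at z = 65 mm. Its stiff hinge holds it at any angle; moving it takes 2 to 4 N at the handle.
- door_hinge (a point): Middle of the door's hinge line, which runs along the incubator's y axis (incubator frame x = -100, z = 65 mm). Same axes as the incubator. The door swings forward and down about it.
- door_handle (a point): Middle of the door's loop handle: round steel bar 8 mm thick, 96 mm long along the incubator's y, 155 mm from the hinge line, 36 mm beyond the door's free edge, so a finger fits between; arms at y = +-54 mm. In the incubator frame, shut: x = -25, z = 201 mm (33 mm above the roof); fully down: x = -254, z = 45 mm. The bar can turn between the fingers. Axes turn with the door.
- tray (a joint): Steel tray inside, on runners: 0 = fully home, grows as it is drawn out towards the robot (incubator -x), 0.14 m = fully out. Friction about 1.5 N; stays where left. Draw it only once the door is fully down.
- tray_floor (a point): Centre of the tray's floor top, 72 mm above the worktop; incubator's axes, moves with the tray (incubator x = +1 mm when home, -139 mm fully out). Tray 158 (x) x 178 (y) mm outside, rim 3 mm thick, 10 mm above the floor. The handle loop stands across it at x = -67 mm; behind the loop is room for the jars in two rows, about x = -20 and +41, y = -42 and +42 mm.
- tray_handle (a point): Middle of the black handle loop on the tray: round bar 8 mm thick, straight for 60 mm along y, 26 mm above the tray floor (98 mm above the worktop), 12 mm behind the tray's front edge; posts at y = +-36 mm. Can be gripped from above or pushed at its front. At home it is 36 mm in front of the roof edge, free above once the door is down.
- start (a joint): Green round spring push button on the incubator's roof: 0 = up, 0.006 m = fully down, pressed straight downwards with about 5 N, springs back by itself.
- start_top (a point): Centre of the button's top face, 26 mm across, 190 mm above the worktop when up; at x = 12, y = -66 mm in the incubator frame; z is up. Moves with the button.
- jar_1: Small round glass jar with a wide pale screw lid, 47 mm across, 43 mm high, about 0.09 kg; one of two to four identical ones standing on the worktop left of the incubator. Origin at the centre of its underside, z up. Grip across the diameter. A pump box 125 mm high stands behind them (x above 0.635, y above -0.11 m).
- jar_2: Small round glass jar with a wide pale screw lid, 47 mm across, 43 mm high, about 0.09 kg; one of two to four identical ones standing on the worktop left of the incubator. Origin at the centre of its underside, z up. Grip across the diameter. A pump box 125 mm high stands behind them (x above 0.635, y above -0.11 m).
- jar_3: Small round glass jar with a wide pale screw lid, 47 mm across, 43 mm high, about 0.09 kg; one of two to four identical ones standing on the worktop left of the incubator. Origin at the centre of its underside, z up. Grip across the diameter. A pump box 125 mm high stands behind them (x above 0.635, y above -0.11 m).
- jar_4: Small round glass jar with a wide pale screw lid, 47 mm across, 43 mm high, about 0.09 kg; one of two to four identical ones standing on the worktop left of the incubator. Origin at the centre of its underside, z up. Grip across the diameter. A pump box 125 mm high stands behind them (x above 0.635, y above -0.11 m).
- dropper: Bystander: white dropper bottle, 29 mm across, 82 mm high; origin under its centre. Not to be moved.
- beaker: Bystander: glass beaker, 53 mm across, 70 mm high; origin under its centre. Not to be moved.
Things that resemble listed ones, but are neither listed nor needed, are in the scene too. Leave any black or pink look-alike of the jar_3 alone.

How it is judged (in metres and radians):
On the way, in this order (a step that is already met when the one before it is completed fails the run):
1. the door is pulled all the way down (value of joint door above 2.1 rad), for 0.2 s.
2. the tray is drawn fully out with the door down (value of joint tray above 0.125 m and value of joint door above 2 rad), for 0.2 s.
3. every jar stands upright and released on the tray floor, the tray still drawn out (value of joint tray above 0.09 m and x of jar_1 in the frame of tray_floor between -0.066 and 0.078 m and y of jar_1 in the frame of tray_floor between -0.09 and 0.09 m and z of jar_1 in the frame of tray_floor between -0.006 and 0.008 m and angle between each of jar_1, jar_2, jar_3, jar_4's own z axis and vertical below 0.15 rad and x of jar_2 in the frame of tray_floor between -0.066 and 0.078 m and y of jar_2 in the frame of tray_floor between -0.09 and 0.09 m and z of jar_2 in the frame of tray_floor between -0.006 and 0.008 m and x of jar_3 in the frame of tray_floor between -0.066 and 0.078 m and y of jar_3 in the frame of tray_floor between -0.09 and 0.09 m and z of jar_3 in the frame of tray_floor between -0.006 and 0.008 m and x of jar_4 in the frame of tray_floor between -0.066 and 0.078 m and y of jar_4 in the frame of tray_floor between -0.09 and 0.09 m and z of jar_4 in the frame of tray_floor between -0.006 and 0.008 m and contact force between the fingers and jar_1 below 0.2 N and linear speed of each of jar_1, jar_2, jar_3, jar_4 below 0.03 m/s and contact force between the fingers and jar_2 below 0.2 N and contact force between the fingers and jar_3 below 0.2 N and contact force between the fingers and jar_4 below 0.2 N), for 0.3 s.
4. the tray is slid fully home with the jars on it, the door still down (value of joint tray below 0.008 m and value of joint door above 1.5 rad and x of jar_1 in the frame of tray_floor between -0.066 and 0.078 m and y of jar_1 in the frame of tray_floor between -0.09 and 0.09 m and z of jar_1 in the frame of tray_floor between -0.006 and 0.008 m and angle between each of jar_1, jar_2, jar_3, jar_4's own z axis and vertical below 0.15 rad and x of jar_2 in the frame of tray_floor between -0.066 and 0.078 m and y of jar_2 in the frame of tray_floor between -0.09 and 0.09 m and z of jar_2 in the frame of tray_floor between -0.006 and 0.008 m and x of jar_3 in the frame of tray_floor between -0.066 and 0.078 m and y of jar_3 in the frame of tray_floor between -0.09 and 0.09 m and z of jar_3 in the frame of tray_floor between -0.006 and 0.008 m and x of jar_4 in the frame of tray_floor between -0.066 and 0.078 m and y of jar_4 in the frame of tray_floor between -0.09 and 0.09 m and z of jar_4 in the frame of tray_floor between -0.006 and 0.008 m), for 0.2 s.
5. the door is pushed up fully shut, the tray home (value of joint door below 0.06 rad and value of joint tray below 0.008 m), for 0.2 s.
6. the start button is pressed fully down with the door shut (value of joint start above 0.0048 m and value of joint door below 0.06 rad), for 0.1 s.
At the end, for the whole second after the job is handed in: Every jar present stands upright (within 0.15 rad) on the tray floor, released and at rest; the tray is home (within 8 mm), the door shut (within 0.06 rad) and the start button up again after having been pressed fully (4.8 of 6 mm) (all of step 5 and value of joint start below 0.0015 m and x of jar_1 in the frame of tray_floor between -0.066 and 0.078 m and y of jar_1 in the frame of tray_floor between -0.09 and 0.09 m and z of jar_1 in the frame of tray_floor between -0.006 and 0.008 m and angle between each of jar_1, jar_2, jar_3, jar_4's own z axis and vertical below 0.15 rad and x of jar_2 in the frame of tray_floor between -0.066 and 0.078 m and y of jar_2 in the frame of tray_floor between -0.09 and 0.09 m and z of jar_2 in the frame of tray_floor between -0.006 and 0.008 m and x of jar_3 in the frame of tray_floor between -0.066 and 0.078 m and y of jar_3 in the frame of tray_floor between -0.09 and 0.09 m and z of jar_3 in the frame of tray_floor between -0.006 and 0.008 m and x of jar_4 in the frame of tray_floor between -0.066 and 0.078 m and y of jar_4 in the frame of tray_floor between -0.09 and 0.09 m and z of jar_4 in the frame of tray_floor between -0.006 and 0.008 m and contact force between the fingers and jar_1 below 0.2 N and linear speed of each of jar_1, jar_2, jar_3, jar_4 below 0.03 m/s and contact force between the fingers and jar_2 below 0.2 N and contact force between the fingers and jar_3 below 0.2 N and contact force between the fingers and jar_4 below 0.2 N); the robot touches nothing.
It fails at once if the start button is pressed while the door is open (value of joint start above 0.003 m and value of joint door above 0.15 rad).
It fails at once if a bystander (dropper bottle) is moved more than 3 cm or knocked over (distance of dropper from where it was at the start of the episode above 0.03 m or angle between dropper's own z axis and vertical above 0.5 rad).
It fails at once if a bystander (beaker) is moved more than 3 cm or knocked over (distance of beaker from where it was at the start of the episode above 0.03 m or angle between beaker's own z axis and vertical above 0.5 rad).
Of jar_1, jar_2, jar_3, jar_4 only 2 to 4 are there at a start; the rules pass over those that are not, and their reading is None.
At some moment in a run one of jar_1, jar_2, jar_3, jar_4 may be knocked a few centimetres aside while the robot is not near it.
Once in a run the grip may slacken for a moment while it holds something.
It also fails if it takes over 210 s, if anything falls off the work surface, if the arm or the gripper's body presses on something with over 40 N, if the wrist force passes 120 N, or if a joint passes its speed limit or range.

## Working session

There is one attempt and no reset: what is moved stays moved. The work goes in short steps, Python scripts to look and compute and a tool call to move; the robot and the scene stay as the last step left them, time stands still between calls to the robot, and variables do not carry over. Pictures are saved under pics/ and viewed, at most 14 in all, crops included, and the job is handed in when it is done.

Besides the shell and the picture viewer there is one more tool, called after "Request:" as name(argument=value, ...) on one line, values as JSON. play_rows: Moves the arm, as the interface text tells. Its arguments: {"type":"object","properties":{"steps":{"type":"array","items":{"type":"object","properties":{"tx":{"type":"number"},"ty":{"type":"number"},"tz":{"type":"number"},"ax":{"type":"number"},"ay":{"type":"number"},"az":{"type":"number"},"grip":{"type":"number"}}}},"force":{"type":"number"}},"required":["steps"]}

```bash
mkdir -p pics; ls
cat > h.py <<'E'
import numpy as np,cv2
from scipy.spatial.transform import Rotation as R
from workcell import bot
def cap(n,f=None):
    s=bot.observe(); c=bot.capture(n); im=np.array(c["pixels"])
    if n=="wrist":
        T=np.eye(4);T[:3,:3]=R.from_quat(s["tool_rot"]).as_matrix();T[:3,3]=s["position"]
        E=T@np.array(c["mount"])
    else: E=np.array(c["extrinsics"])
    if f: cv2.imwrite("pics/"+f,im)
    return im,c,E
def ray(c,E,u,v):
    d=E[:3,:3]@np.array([(u-c["cx"])/c["fx"],(v-c["cy"])/c["fy"],1.]); return E[:3,3],d
def onz(c,E,u,v,z):
    o,d=ray(c,E,u,v); return o+d*(z-o[2])/d[2]
def proj(c,E,p):
    q=np.linalg.inv(E)@np.append(p,1.); return np.array([c["fx"]*q[0]/q[2]+c["cx"],c["fy"]*q[1]/q[2]+c["cy"]])
E
python3 - <<'E'
from h import *
for n in ("scene","side"):
    im,c,E=cap(n,n+"0.png"); print(n,c["fx"],c["cx"],c["cy"],E.round(3).tolist())
print(bot.observe())
a,b=[cv2.imread(f"pics/{n}0.png") for n in("scene","side")]
im,c,E=cap("wrist","w0.png");print(np.array(c["mount"]).round(3).tolist())
E
```

```text
pics
scene 355.4569623124196 256.9134749180846 193.66486154004895 [[-0.449, 0.73, -0.515, 985.44], [0.894, 0.36, -0.268, 71.519], [-0.01, -0.581, -0.814, 909.804], [0.0, 0.0, 0.0, 1.0]]
side 401.8702011848757 255.5335747019091 185.73677967810525 [[0.962, 0.247, -0.115, 635.663], [0.272, -0.864, 0.423, -618.002], [0.005, -0.439, -0.899, 1002.404], [0.0, 0.0, 0.0, 1.0]]
{'t': 0.1, 'joints': array([ 1.28548204,  0.50826035, -0.23751803,  1.50103665,  0.12570221,
        1.14893106, -0.15478357]), 'joint_velocities': array([ 0.00105963, -0.00097011, -0.00024336, -0.00113167,  0.00104033,
        0.00102434,  0.00096637]), 'joint_torque': array([-4.25170685e-03, -6.21830106e+01, -2.19416253e+00, -2.50200731e+01,
        1.26478414e-02,  7.77683716e-03,  9.66399944e-05]), 'position': array([ 237.84628421, -577.50329436,  247.51073415]), 'tool_rot': array([ 9.80966644e-01,  1.94174571e-01, -1.80522606e-04, -8.03661409e-04]), 'wrist_force': array([-0.27462726, -0.56587932, -0.41820954]), 'ft_torque': array([-0.05085675,  0.03289876,  0.02700562]), 'gripper_force': 0.0, 'gripper_width': 0.9986968660280403}
[[0.0, -0.949, -0.316, 80.633], [1.0, 0.0, -0.0, 0.738], [0.0, -0.316, 0.949, -124.692], [0.0, 0.0, 0.0, 1.0]]
```

View pics/scene0.png

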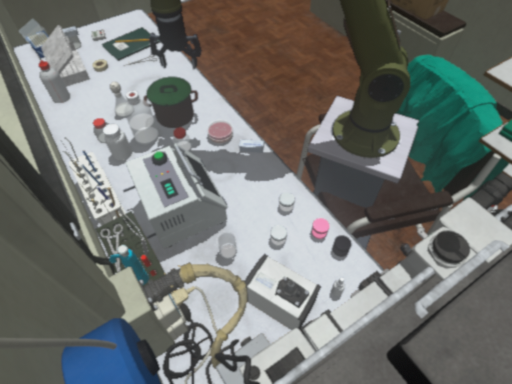

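View pics/side0.png

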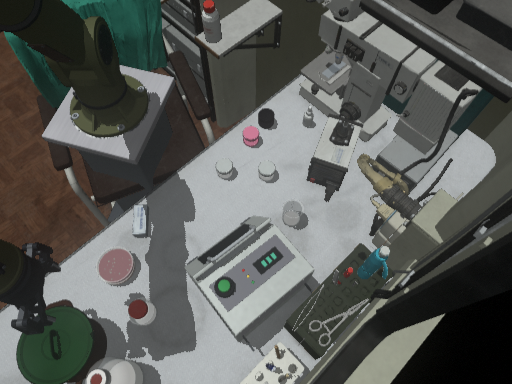

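Scene view: two pale-lidded jars at (287,203) and (278,235), with pink (320,229) and black (342,245) look-alikes. The beaker is at (227,245), the dropper probably at (338,288), and the incubator around (175,190). The side view agrees, with jars at (225,170) and (267,171). I'll enlarge these areas to confirm.

Run:
```python
from h import *
a,b=[cv2.imread(f"pics/{n}0.png") for n in("scene","side")]
A=cv2.resize(b[90:340,175:335],(384,600),interpolation=cv2.INTER_CUBIC)
B=cv2.resize(a[140:280,115:255],(400,400),interpolation=cv2.INTER_CUBIC)
C=cv2.resize(a[180:305,255:365][:, :],(176,200),interpolation=cv2.INTER_CUBIC)
o=np.zeros((600,784,3),np.uint8);o[:,:384]=A;o[:400,384:]=B;o[400:,384:560]=C
cv2.imwrite("pics/c1.png",o)
from workcell import bot
S={n:cap(n) for n in("scene","side")}
def lab(im,lo,hi,amin):
    h=cv2.cvtColor(im,cv2.COLOR_BGR2HSV);m=cv2.inRange(h,lo,hi)
    n,_,st,ce=cv2.connectedComponentsWithStats(m)
    return [(ce[i].round(1).tolist(),st[i].tolist()) for i in range(1,n) if st[i][4]>=amin]
for n,(im,c,E) in S.items():
    print(n,"green",lab(im,(45,120,50),(80,255,255),40))
    print(n,"white",[x for x in lab(im,(0,0,215),(180,40,255),40) if x[1][4]<700])
```

```text
scene green [([158.3, 155.1], [154, 152, 9, 7, 47])]
scene white [([142.0, 88.2], [133, 81, 18, 17, 114]), ([404.0, 121.1], [398, 118, 14, 7, 60]), ([250.8, 139.3], [240, 130, 22, 15, 145]), ([179.6, 173.7], [163, 148, 33, 54, 207]), ([69.0, 162.2], [64, 155, 12, 15, 40]), ([387.4, 166.7], [376, 159, 23, 15, 168]), ([218.2, 175.5], [211, 173, 16, 5, 46]), ([112.4, 201.6], [105, 189, 15, 22, 90]), ([97.9, 195.8], [95, 190, 9, 12, 55]), ([130.8, 198.4], [123, 190, 16, 18, 181]), ([97.6, 209.3], [88, 202, 19, 15, 96]), ([202.2, 281.5], [193, 278, 19, 9, 84]), ([197.2, 313.6], [192, 308, 12, 11, 72]), ([263.3, 325.4], [247, 309, 38, 30, 459]), ([322.2, 332.1], [310, 317, 27, 29, 355]), ([239.8, 332.1], [229, 323, 19, 18, 131]), ([181.3, 363.9], [175, 360, 13, 9, 76])]
side green [([223.6, 285.2], [218, 280, 12, 12, 115])]
side white [([96.6, 376.5], [87, 371, 19, 13, 84])]
```

View pics/c1.png

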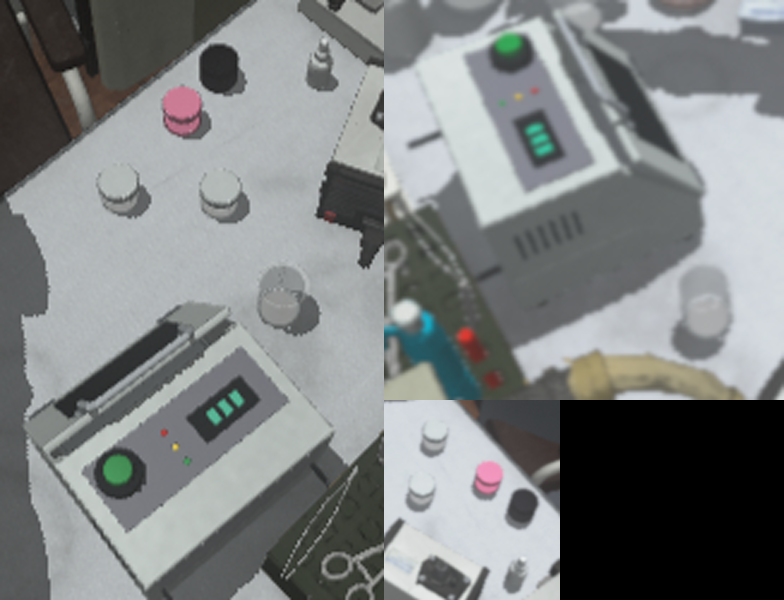

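```bash
cat > m.py <<'E'
from h import *
S={n:cap(n) for n in("scene","side")}
im,c,E=S["side"]
f=lambda u,v,z:onz(c,E,175+u/2.4,90+v/2.4,z)
P=np.array([f(333,432,168),f(150,590,168),f(233,325,168),f(50,452,168)])[:,:2]
Q=np.array([[100,-105],[100,105],[-30,-105],[-30,105]],float)
# side: determine handedness
def kab(Q,P):
    q=Q-Q.mean(0);p=P-P.mean(0);H=q.T@p
    a=np.arctan2(H[0,1]-H[1,0],H[0,0]+H[1,1]);r=np.array([[np.cos(a),-np.sin(a)],[np.sin(a),np.cos(a)]])
    t=P.mean(0)-r@Q.mean(0);return a,t,P-(Q@r.T+t)
for s in(1,-1):
    a,t,e=kab(Q*[1,s],P);print("inc",s,a,t,e.round(1).tolist())
print("btn side",onz(c,E,223.6,285.2,190)); ci,EE=S["scene"][1:];print("btn scene",onz(ci,EE,158.3,155.1,190))
for n,u,v,z in(("j",118,181,43),("j",220,186,43),("beakertop",280,282,70),("beakerbot",282,310,0),("drop",319,75,0)):print(n,f(u,v,z).round(1))
g=lambda u,v,z:onz(ci,EE,255+(u-384)/1.6,180+(v-400)/1.6,z)
for n,u,v,z in(("j",435,433,43),("j",422,486,43),("drop",516,582,0)):print(n,g(u,v,z).round(1))
print("beak scene",onz(ci,EE,115+(704-384)/2.857,140+325/2.857,0))
E
python3 m.py
```

```text
inc 1 2.4860367504706575 [ 613.03970678 -446.8197998 ] [[101.8, -77.9], [113.8, -79.4], [-110.6, 73.5], [-105.1, 83.8]]
inc -1 -0.6260358948193905 [ 556.93240527 -404.97600346] [[0.1, -2.0], [7.1, 0.2], [-3.9, -6.1], [-3.4, 7.9]]
btn side [ 530.30808102 -466.39898574  190.        ]
btn scene [ 533.00792203 -462.58233195  190.        ]
j [ 413.8 -130.    43. ]
j [ 526.7 -104.4   43. ]
beakertop [ 620.1 -212.3   70. ]
beakerbot [ 629. -214.   -0.]
drop [600.1 105.9   0. ]
j [ 420.  -123.3   43. ]
j [531.8 -98.5  43. ]
drop [603.4 104.8   0. ]
beak scene [ 631.78937502 -210.49825561    0.        ]
```

Two jars match the description: side (225,170) and (267,171). The pink one (251,136) and black one (266,118) are look-alikes. The incubator is near (558,-404) with yaw about -0.626. Next I turn the tool square to it and go above it.

Request:
play_rows(steps=[{"tz": -30,"az": -0.185},{"tz": -40,"az": -0.185},{"tz": -40,"az": -0.184},{"tz": -25,"tx": 25,"ty": 5},{"tx": 45,"ty": 15},{"tx": 45,"ty": 20},{"tx": 45,"ty": 20},{"tx": 45,"ty": 20}])

```text
invalid input at $.steps[0]: expected keys tx, ty, tz, ax, ay, az, grip
```

Request:
play_rows(steps=[{"tx": 45,"ty": 20},{"tx": 45,"ty": 20},{"tx": 35},{},{}])

```text
invalid input at $.steps[0]: expected keys tx, ty, tz, ax, ay, az, grip
```

Run:
```python
from h import *
im,c,E=cap("wrist","w1.png");s=bot.observe();print(s["t"],s["position"],s["joints"].round(2),R.from_quat(s["tool_rot"]).as_matrix().round(3).tolist())
m=cv2.inRange(cv2.cvtColor(im,cv2.COLOR_BGR2HSV),(45,120,50),(80,255,255));n,_,st,ce=cv2.connectedComponentsWithStats(m)
for i in range(1,n):
    if st[i][4]>60: print(ce[i],st[i],onz(c,E,*ce[i],190))
```

```text
0.4 [ 237.99045971 -577.82496551  248.13731042] [ 1.29  0.51 -0.24  1.5   0.13  1.15 -0.15] [[0.925, 0.381, -0.0], [0.381, -0.925, 0.0], [-0.0, -0.0, -1.0]]
```

View pics/w1.png

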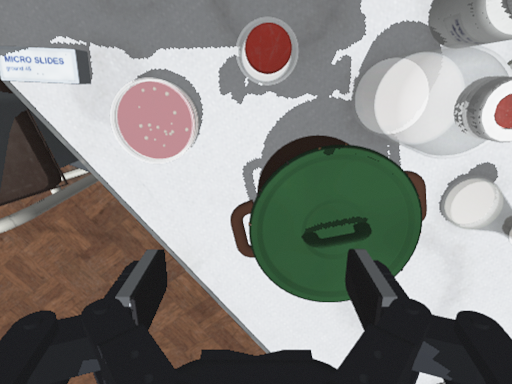

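Every key is required, so the arm hasn't moved. This view shows only the pot (335,225) under the start pose. I'll resend with complete rows.

Request:
play_rows(steps=[{"tx": 0,"ty": 0,"tz": -30,"ax": 0,"ay": 0,"az": -0.185,"grip": 1},{"tx": 0,"ty": 0,"tz": -40,"ax": 0,"ay": 0,"az": -0.185,"grip": 1},{"tx": 0,"ty": 0,"tz": -40,"ax": 0,"ay": 0,"az": -0.184,"grip": 1},{"tx": 25,"ty": 5,"tz": -25,"ax": 0,"ay": 0,"az": 0,"grip": 1},{"tx": 45,"ty": 15,"tz": 0,"ax": 0,"ay": 0,"az": 0,"grip": 1},{"tx": 45,"ty": 20,"tz": 0,"ax": 0,"ay": 0,"az": 0,"grip": 1},{"tx": 45,"ty": 20,"tz": 0,"ax": 0,"ay": 0,"az": 0,"grip": 1},{"tx": 45,"ty": 20,"tz": 0,"ax": 0,"ay": 0,"az": 0,"grip": 1}])

```text
t: 1.4
position: [424.1, -457.8, 383.4]
tool_rot: [0.891, 0.455, -0.0, 0.0]
wrist_force: [0.5, -0.1, -1.0]
gripper_width: 0.999
gripper_force: 0.0
```

Request:
play_rows(steps=[{"tx": 45,"ty": 20,"tz": 0,"ax": 0,"ay": 0,"az": 0,"grip": 1},{"tx": 45,"ty": 20,"tz": 0,"ax": 0,"ay": 0,"az": 0,"grip": 1},{"tx": 35,"ty": 0,"tz": 0,"ax": 0,"ay": 0,"az": 0,"grip": 1},{"tx": 0,"ty": 0,"tz": 0,"ax": 0,"ay": 0,"az": 0,"grip": 1},{"tx": 0,"ty": 0,"tz": 0,"ax": 0,"ay": 0,"az": 0,"grip": 1}])

```text
t: 2.02
position: [528.2, -381.4, 383.3]
tool_rot: [0.891, 0.455, -0.0, 0.0]
wrist_force: [-0.4, 0.2, -0.3]
gripper_width: 1.001
gripper_force: 0.0
```

Run:
```python
from h import *
im,c,E=cap("wrist","w2.png");s=bot.observe();print(s["t"],s["position"],s["joints"].round(2),R.from_quat(s["tool_rot"]).as_matrix().round(3).tolist())
m=cv2.inRange(cv2.cvtColor(im,cv2.COLOR_BGR2HSV),(45,120,50),(80,255,255));n,_,st,ce=cv2.connectedComponentsWithStats(m)
for i in range(1,n):
    if st[i][4]>60: print(ce[i],st[i],onz(c,E,*ce[i],190))
```

```text
2.075 [ 527.7866458  -382.00622505  383.27356312] [ 0.82  0.51 -0.44  1.16  0.21  1.52 -0.21] [[0.587, 0.809, -0.001], [0.809, -0.587, -0.001], [-0.001, 0.0, -1.0]]
[299.89066059 221.97722096] [289 210  23  25 439] [ 530.30580118 -462.37539889  190.        ]
```

View pics/w2.png

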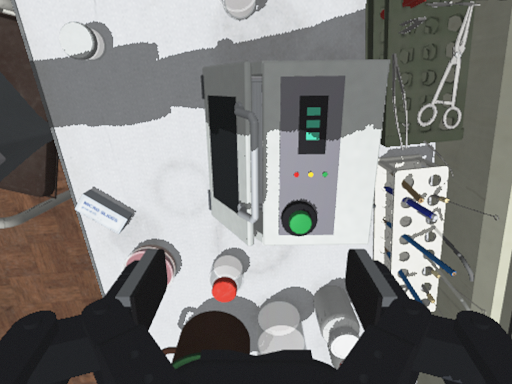

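The wrist view is square to the incubator. The handle bar runs from about (254,112) to (255,218), the button is at (300,222), and the roof's rear edge goes from (388,60) to (368,243). I'll refine the incubator pose from these.

Run:
```python
from h import *
im,c,E=cap("wrist")
px=[(388,60,168),(368,243,168),(263,60,168),(263,243,168),(253,112,201),(256,216,201),(300,222,190)]
P=np.array([onz(c,E,*p)[:2] for p in px])
Q=np.array([[100,105],[100,-105],[-30,105],[-30,-105],[-25,50],[-25,-50],[12,-66]],float)
q=Q-Q.mean(0);p=P-P.mean(0);H=q.T@p
a=np.arctan2(H[0,1]-H[1,0],H[0,0]+H[1,1]);r=np.array([[np.cos(a),-np.sin(a)],[np.sin(a),np.cos(a)]]);t=P.mean(0)-r@Q.mean(0)
print(a,t);print(((P-t)@r).round(1).tolist())
s=bot.observe();print("tcp inc",(s["position"][:2]-t)@r,s["position"][2])
t2=np.array([559,-404.]);print("tool yaw implies",np.arctan2(.809,.587)-np.pi/2)
```

```text
-0.6162804847528147 [ 555.00632709 -400.67312629]
[[101.4, 101.6], [102.3, -104.4], [-24.3, 103.1], [-25.2, -102.9], [-34.8, 54.9], [-33.1, -52.9], [15.6, -65.5]]
tcp inc [-33.01191418  -0.71486858] 383.3214899607278
tool yaw implies -0.6276929400444778
```

Run:
```python
import cv2
im=cv2.imread("pics/w2.png")
cv2.imwrite("pics/c2.png",cv2.resize(im[50:250,195:325],(390,600),interpolation=cv2.INTER_NEAREST))
```

```text
(no output)
```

View pics/c2.png

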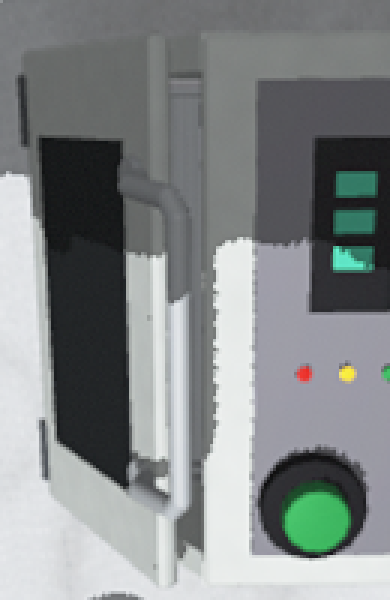

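The door stands slightly ajar: the free edge is at column 250, the roof edge at 263 and the bar at 254.7. That puts the bar at about incubator x=-37, z=206, right under the TCP. Going down to grip it.

Request:
play_rows(steps=[{"tx": 0,"ty": 0,"tz": 45,"ax": 0,"ay": 0,"az": 0,"grip": 1},{"tx": 0,"ty": 0,"tz": 45,"ax": 0,"ay": 0,"az": 0,"grip": 1},{"tx": 0,"ty": 0,"tz": 40,"ax": 0,"ay": 0,"az": 0,"grip": 1},{"tx": 0,"ty": 0,"tz": 30,"ax": 0,"ay": 0,"az": 0,"grip": 1},{"tx": 0,"ty": 0,"tz": 19,"ax": 0,"ay": 0,"az": 0,"grip": 1},{"tx": 0,"ty": 0,"tz": 0,"ax": 0,"ay": 0,"az": 0,"grip": -0.3},{"tx": 0,"ty": 0,"tz": 0,"ax": 0,"ay": 0,"az": 0,"grip": -1},{"tx": 0,"ty": 0,"tz": 0,"ax": 0,"ay": 0,"az": 0,"grip": -1}], force=30)

```text
t: 3.12
position: [529.0, -381.3, 205.6]
tool_rot: [0.891, 0.455, 0.0, 0.001]
wrist_force: [0.2, 0.6, 0.4]
gripper_width: 0.375
gripper_force: 0.0
```

Request:
play_rows(steps=[{"tx": 0,"ty": 0,"tz": 0,"ax": 0,"ay": 0,"az": 0,"grip": -1},{"tx": 0,"ty": 0,"tz": 0,"ax": 0,"ay": 0,"az": 0,"grip": -1},{"tx": 0,"ty": 0,"tz": 0,"ax": 0,"ay": 0,"az": 0,"grip": -1}])

```text
t: 3.5
position: [528.9, -381.0, 204.9]
tool_rot: [0.89, 0.455, 0.0, 0.001]
wrist_force: [0.4, -0.9, 3.4]
gripper_width: 0.079
gripper_force: 29.3
```

```bash
cat >> h.py <<'E'
T0=np.array([557.4,-403.1]);YAW=-.617
RI=np.array([[np.cos(YAW),-np.sin(YAW)],[np.sin(YAW),np.cos(YAW)]])
inc=lambda p:np.append((np.array(p)[:2]-T0)@RI,p[2])
E
python3 - <<'E'
from h import *
s=bot.observe();p=inc(s["position"]);print(p,s["gripper_width"],s["gripper_force"],s["wrist_force"])
g=p+[0,0,2];r=np.hypot(g[0]+100,g[2]-65);a=np.arctan2(g[0]+100,g[2]-65);print("r",r,"door",.505-a)
cap("scene","s1.png")
h0=(g[0],g[2]);prev=h0
for k in range(1,29):
    b=.505-a+(2.215-(.505-a))*k/28; x=-100+155*np.sin(.505-b);z=65+155*np.cos(.505-b)
    print(k,round(b,2),"ty",round(x-prev[0],1),"tz",round(prev[1]-z,1));prev=(x,z)
E
```

```text
[-36.0240968    1.59748414 204.86296685] 0.07927111734234703 29.335044622421265 [ 0.43416701 -0.89746057  3.44361842]
r 155.62139169385 door 0.08133994212966966
1 0.16 ty -11.2 tz -3.9
2 0.23 ty -11.2 tz -3.6
3 0.31 ty -11.5 tz -2.7
4 0.39 ty -11.7 tz -1.8
5 0.46 ty -11.8 tz -1.0
6 0.54 ty -11.8 tz -0.1
7 0.61 ty -11.8 tz 0.8
8 0.69 ty -11.7 tz 1.7
9 0.77 ty -11.5 tz 2.6
10 0.84 ty -11.3 tz 3.5
11 0.92 ty -11.0 tz 4.3
12 1.0 ty -10.6 tz 5.2
13 1.07 ty -10.2 tz 6.0
14 1.15 ty -9.7 tz 6.7
15 1.22 ty -9.2 tz 7.4
16 1.3 ty -8.6 tz 8.1
17 1.38 ty -7.9 tz 8.7
18 1.45 ty -7.2 tz 9.3
19 1.53 ty -6.5 tz 9.8
20 1.61 ty -5.7 tz 10.3
21 1.68 ty -4.9 tz 10.7
22 1.76 ty -4.1 tz 11.1
23 1.83 ty -3.3 tz 11.3
24 1.91 ty -2.4 tz 11.6
25 1.99 ty -1.5 tz 11.7
26 2.06 ty -0.6 tz 11.8
27 2.14 ty 0.3 tz 11.8
28 2.22 ty 1.2 tz 11.7
```

Request:
play_rows(steps=[{"tx": 0,"ty": -11.2,"tz": -3.9,"ax": 0,"ay": 0,"az": 0,"grip": -1},{"tx": 0,"ty": -11.2,"tz": -3.6,"ax": 0,"ay": 0,"az": 0,"grip": -1},{"tx": 0,"ty": -11.5,"tz": -2.7,"ax": 0,"ay": 0,"az": 0,"grip": -1},{"tx": 0,"ty": -11.7,"tz": -1.8,"ax": 0,"ay": 0,"az": 0,"grip": -1},{"tx": 0,"ty": -11.8,"tz": -1,"ax": 0,"ay": 0,"az": 0,"grip": -1},{"tx": 0,"ty": -11.8,"tz": -0.1,"ax": 0,"ay": 0,"az": 0,"grip": -1},{"tx": 0,"ty": -11.8,"tz": 0.8,"ax": 0,"ay": 0,"az": 0,"grip": -1},{"tx": 0,"ty": -11.7,"tz": 1.7,"ax": 0,"ay": 0,"az": 0,"grip": -1}])

```text
t: 4.55
position: [452.3, -326.4, 214.6]
tool_rot: [0.891, 0.455, -0.001, -0.0]
wrist_force: [0.2, -4.8, 0.2]
gripper_width: 0.077
gripper_force: 30.9
```

Request:
play_rows(steps=[{"tx": 0,"ty": -11.5,"tz": 2.6,"ax": 0,"ay": 0,"az": 0,"grip": -1},{"tx": 0,"ty": -11.3,"tz": 3.5,"ax": 0,"ay": 0,"az": 0,"grip": -1},{"tx": 0,"ty": -11,"tz": 4.3,"ax": 0,"ay": 0,"az": 0,"grip": -1},{"tx": 0,"ty": -10.6,"tz": 5.2,"ax": 0,"ay": 0,"az": 0,"grip": -1},{"tx": 0,"ty": -10.2,"tz": 6,"ax": 0,"ay": 0,"az": 0,"grip": -1},{"tx": 0,"ty": -9.7,"tz": 6.7,"ax": 0,"ay": 0,"az": 0,"grip": -1},{"tx": 0,"ty": -9.2,"tz": 7.4,"ax": 0,"ay": 0,"az": 0,"grip": -1},{"tx": 0,"ty": -8.6,"tz": 8.1,"ax": 0,"ay": 0,"az": 0,"grip": -1}])

```text
t: 5.55
position: [385.3, -278.5, 170.3]
tool_rot: [0.891, 0.455, -0.001, -0.0]
wrist_force: [0.1, -8.1, -3.1]
gripper_width: 0.08
gripper_force: 21.3
```

Run:
```python
from h import *
s=bot.observe();p=inc(s["position"]);print(p,s["joints"].round(2),s["gripper_width"],s["gripper_force"],s["wrist_force"])
g=p+[0,0,2];print(np.hypot(g[0]+100,g[2]-65),.505-np.arctan2(g[0]+100,g[2]-65))
```

```text
[-212.48606999    2.03311147  170.28092878] [ 0.89  0.39 -0.44  1.99  0.23  0.81 -0.3 ] 0.07970298267950433 21.255095601081848 [ 0.14173822 -8.05807101 -3.06660054]
155.44231606228422 1.314078553317186
```

Request:
play_rows(steps=[{"tx": 0,"ty": -7.9,"tz": 8.7,"ax": 0,"ay": 0,"az": 0,"grip": -1},{"tx": 0,"ty": -7.2,"tz": 9.3,"ax": 0,"ay": 0,"az": 0,"grip": -1},{"tx": 0,"ty": -6.5,"tz": 9.8,"ax": 0,"ay": 0,"az": 0,"grip": -1},{"tx": 0,"ty": -5.7,"tz": 10.3,"ax": 0,"ay": 0,"az": 0,"grip": -1},{"tx": 0,"ty": -4.9,"tz": 10.7,"ax": 0,"ay": 0,"az": 0,"grip": -1},{"tx": 0,"ty": -4.1,"tz": 11.1,"ax": 0,"ay": 0,"az": 0,"grip": -1},{"tx": 0,"ty": -3.3,"tz": 11.3,"ax": 0,"ay": 0,"az": 0,"grip": -1},{"tx": 0,"ty": -2.4,"tz": 11.6,"ax": 0,"ay": 0,"az": 0,"grip": -1}])

```text
t: 6.55
position: [352.1, -254.9, 87.9]
tool_rot: [0.891, 0.454, -0.0, 0.001]
wrist_force: [0.5, -12.3, 0.6]
gripper_width: 0.079
gripper_force: 29.3
```

Request:
play_rows(steps=[{"tx": 0,"ty": -1.5,"tz": 11.7,"ax": 0,"ay": 0,"az": 0,"grip": -1},{"tx": 0,"ty": -0.6,"tz": 11.8,"ax": 0,"ay": 0,"az": 0,"grip": -1},{"tx": 0,"ty": 0.3,"tz": 11.8,"ax": 0,"ay": 0,"az": 0,"grip": -1},{"tx": 0,"ty": 1,"tz": 10,"ax": 0,"ay": 0,"az": 0,"grip": -1},{"tx": 0,"ty": 0,"tz": 0,"ax": 0,"ay": 0,"az": 0,"grip": -1},{"tx": 0,"ty": 0,"tz": 0,"ax": 0,"ay": 0,"az": 0,"grip": -1}])

```text
t: 7.3
position: [352.3, -254.2, 43.2]
tool_rot: [0.891, 0.454, 0.0, 0.001]
wrist_force: [-0.3, -9.7, 3.0]
gripper_width: 0.078
gripper_force: 31.7
```

Run:
```python
from h import *
s=bot.observe();p=inc(s["position"]);print(p,s["joints"].round(2),s["gripper_width"],s["gripper_force"],s["wrist_force"])
g=p+[0,0,2];print(np.hypot(g[0]+100,g[2]-65),.505-np.arctan2(g[0]+100,g[2]-65))
```

```text
[-253.39270208    2.77994371   43.24121393] [ 0.78  0.54 -0.3   2.23  0.4   0.41 -0.48] 0.07794469420160131 31.69101744890213 [-0.32091082 -9.70442052  3.04490839]
154.66004874962442 2.2039026750896284
```

The door reads 2.204 rad, so it's fully down. Releasing it, rising, tilting the tool and checking the tray handle.

Request:
play_rows(steps=[{"tx": 0,"ty": 0,"tz": 0,"ax": 0,"ay": 0,"az": 0,"grip": -0.45},{"tx": 0,"ty": 0,"tz": 0,"ax": 0,"ay": 0,"az": 0,"grip": -0.45},{"tx": 0,"ty": 0,"tz": -5,"ax": 0,"ay": 0,"az": 0,"grip": -0.45},{"tx": 0,"ty": 0,"tz": -40,"ax": 0,"ay": 0,"az": 0,"grip": -0.45},{"tx": 0,"ty": 0,"tz": -50,"ax": 0,"ay": 0,"az": 0,"grip": -0.45},{"tx": 0,"ty": 0,"tz": -55,"ax": 0,"ay": 0,"az": 0,"grip": -0.45},{"tx": 0,"ty": 40,"tz": -30,"ax": 0,"ay": 0,"az": 0,"grip": -0.45},{"tx": 0,"ty": 40,"tz": 0,"ax": 0,"ay": 0,"az": 0,"grip": -0.45}])

```text
t: 8.3
position: [418.6, -301.0, 226.4]
tool_rot: [0.891, 0.455, 0.001, 0.002]
wrist_force: [0.1, -1.1, -0.8]
gripper_width: 0.279
gripper_force: 0.0
```

Request:
play_rows(steps=[{"tx": 0,"ty": 40,"tz": 0,"ax": 0,"ay": 0,"az": 0,"grip": -0.45},{"tx": 0,"ty": 20,"tz": 0,"ax": -0.175,"ay": 0,"az": 0,"grip": -0.45},{"tx": 0,"ty": 0,"tz": 0,"ax": -0.175,"ay": 0,"az": 0,"grip": -0.45},{"tx": 0,"ty": 0,"tz": 0,"ax": 0,"ay": 0,"az": 0,"grip": -0.45},{"tx": 0,"ty": 0,"tz": 0,"ax": 0,"ay": 0,"az": 0,"grip": -0.45}])

```text
t: 8.93
position: [466.0, -335.4, 223.7]
tool_rot: [0.877, 0.448, 0.079, 0.155]
wrist_force: [-0.3, -0.3, 0.6]
gripper_width: 0.276
gripper_force: 0.0
```

```bash
cat > q.py <<'E'
from h import *
s=bot.observe();M=R.from_quat(s["tool_rot"]).as_matrix()
print(s["t"],"inc",inc(s["position"]).round(1),"pos",s["position"].round(1),"J",s["joints"].round(2),"w",round(s["gripper_width"],3),round(s["gripper_force"],1),s["wrist_force"].round(1))
Z=np.eye(3);Z[:2,:2]=RI; print((Z.T@M).round(3).tolist())
def go(t): # inc target -> tool deltas
    w=np.append(T0+RI@np.array(t[:2],float),t[2]); d=M.T@(w-s["position"]);print("go",t,d.round(1),(M.T@np.array([w[0],w[1],w[2]])*0).sum())
E
python3 - <<'E'
from q import *
go((-69,0,106.5));im,c,E=cap("wrist","w3.png")
for p in((-66,0,98),(-66,30,98),(-66,-30,98)):
    print(p,proj(c,E,np.append(T0+RI@np.array(p[:2],float),p[2])))
E
```

```text
8.925 inc [-113.7    2.3  223.7] pos [ 466.  -335.4  223.7] J [ 0.9   0.32 -0.43  1.99  0.34  0.54 -0.38] w 0.276 0.0 [-0.3 -0.3  0.6]
[[0.009, 0.94, 0.342], [1.0, -0.009, -0.004], [-0.0, 0.342, -0.94]]
go (-69, 0, 106.5) [ -1.8   2.  125.4] 0.0
(-66, 0, 98) [258.04991496 184.44381558]
(-66, 30, 98) [257.82455346 150.32615202]
(-66, -30, 98) [258.25993206 216.23847946]
```

View pics/w3.png

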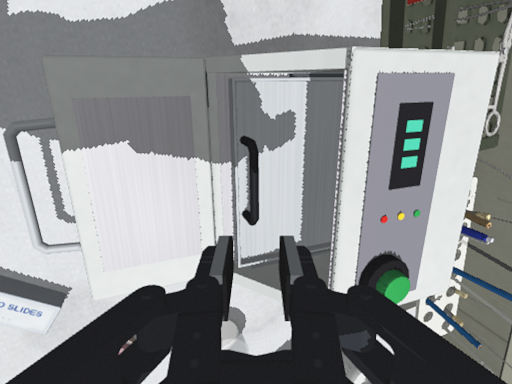

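The tray handle bar is at column 254, rows 145–218, within 3 px of where I predicted it. Going in along the tool axis to grip it.

Request:
play_rows(steps=[{"tx": -2,"ty": 0,"tz": 35,"ax": 0,"ay": 0,"az": 0,"grip": -0.45},{"tx": 0,"ty": 0,"tz": 35,"ax": 0,"ay": 0,"az": 0,"grip": -0.45},{"tx": 0,"ty": 0,"tz": 30,"ax": 0,"ay": 0,"az": 0,"grip": -0.45},{"tx": 0,"ty": 0,"tz": 15,"ax": 0,"ay": 0,"az": 0,"grip": -0.45},{"tx": 0,"ty": 0,"tz": 10,"ax": 0,"ay": 0,"az": 0,"grip": -0.45},{"tx": 0,"ty": 0,"tz": 0,"ax": 0,"ay": 0,"az": 0,"grip": -1},{"tx": 0,"ty": 0,"tz": 0,"ax": 0,"ay": 0,"az": 0,"grip": -1},{"tx": 0,"ty": 0,"tz": 0,"ax": 0,"ay": 0,"az": 0,"grip": -1}])

```text
t: 9.98
position: [498.7, -361.6, 105.4]
tool_rot: [0.877, 0.448, 0.079, 0.154]
wrist_force: [0.7, 1.1, -9.0]
gripper_width: 0.074
gripper_force: 29.0
```

Run:
```python
from q import *
p=inc(s["position"]); go((p[0]-143,p[1],p[2]))
```

```text
9.975 inc [-7.190e+01 -1.000e-01  1.054e+02] pos [ 498.7 -361.6  105.4] J [ 0.74  0.53 -0.23  2.03  0.53  0.28 -0.56] w 0.074 29.0 [ 0.7  1.1 -9. ]
[[0.009, 0.94, 0.342], [1.0, -0.008, -0.003], [-0.0, 0.342, -0.94]]
go (np.float64(-214.88411425334226), np.float64(-0.11680070863356912), np.float64(105.37083587680605)) [  -1.3 -134.4  -48.9] 0.0
```

Run:
```python
import numpy as np
# inc x,z plane ; tilt th: tool y=(cos,sin up), tool z=(sin,-cos); bar 9 ahead of TCP
def tcp(bx,th): return np.array([bx,98])-9*np.array([np.sin(th),-np.cos(th)])
th=.349;bx=-68.9
for k in range(1,9):
    nb=bx-(18 if k<8 else 17); nt=max(0,.349-.05*k) if k<8 else 0
    d=tcp(nb,nt)-tcp(bx,th)
    print(k,"ty",round(d@[np.cos(th),np.sin(th)],1),"tz",round(d@[np.sin(th),-np.cos(th)],1),"ax",round(th-nt,3)); bx,th=nb,nt
```

```text
1 ty -16.5 tz -6.1 ax 0.05
2 ty -16.8 tz -5.3 ax 0.05
3 ty -17.0 tz -4.4 ax 0.05
4 ty -17.2 tz -3.5 ax 0.05
5 ty -17.4 tz -2.7 ax 0.05
6 ty -17.5 tz -1.8 ax 0.05
7 ty -17.5 tz -0.9 ax 0.049
8 ty -17.0 tz 0.0 ax 0
```

Request:
play_rows(steps=[{"tx": 0,"ty": -16.5,"tz": -6.1,"ax": 0.05,"ay": 0,"az": 0,"grip": -1},{"tx": 0,"ty": -16.8,"tz": -5.3,"ax": 0.05,"ay": 0,"az": 0,"grip": -1},{"tx": 0,"ty": -17,"tz": -4.4,"ax": 0.05,"ay": 0,"az": 0,"grip": -1},{"tx": 0,"ty": -17.2,"tz": -3.5,"ax": 0.05,"ay": 0,"az": 0,"grip": -1},{"tx": 0,"ty": -17.4,"tz": -2.7,"ax": 0.05,"ay": 0,"az": 0,"grip": -1},{"tx": 0,"ty": -17.5,"tz": -1.8,"ax": 0.05,"ay": 0,"az": 0,"grip": -1},{"tx": 0,"ty": -17.5,"tz": -0.9,"ax": 0.049,"ay": 0,"az": 0,"grip": -1},{"tx": 0,"ty": -17,"tz": 0,"ax": 0,"ay": 0,"az": 0,"grip": -1}])

```text
t: 10.98
position: [389.2, -283.8, 107.4]
tool_rot: [0.891, 0.454, 0.003, 0.005]
wrist_force: [30.4, -34.3, -39.5]
gripper_width: 0.075
gripper_force: 28.5
```

Request:
play_rows(steps=[{"tx": 0,"ty": -2,"tz": 0,"ax": 0,"ay": 0,"az": 0,"grip": -1},{"tx": 0,"ty": 0,"tz": 0,"ax": 0,"ay": 0,"az": 0,"grip": -1},{"tx": 0,"ty": 0,"tz": 0,"ax": 0,"ay": 0,"az": 0,"grip": -1}])

```text
t: 11.35
position: [389.8, -283.8, 108.0]
tool_rot: [0.891, 0.454, 0.004, 0.007]
wrist_force: [12.3, -13.2, -13.6]
gripper_width: 0.075
gripper_force: 30.2
```

```bash
python3 q.py
```

```text
11.35 inc [-205.7    0.3  108. ] pos [ 389.8 -283.8  108. ] J [ 0.89  0.48 -0.44  2.06  0.34  0.64 -0.41] w 0.075 30.2 [ 12.3 -13.2 -13.6]
[[0.011, 1.0, 0.016], [1.0, -0.011, 0.001], [0.001, 0.016, -1.0]]
```

The tray hit its stop at about 140 mm. Releasing it, rising and heading for the jars.

Request:
play_rows(steps=[{"tx": 0,"ty": 0,"tz": 0,"ax": 0,"ay": 0,"az": 0,"grip": -0.45},{"tx": 0,"ty": 0,"tz": 0,"ax": 0,"ay": 0,"az": 0,"grip": -0.45},{"tx": 0,"ty": 0,"tz": -5,"ax": 0,"ay": 0,"az": 0,"grip": -0.45},{"tx": 0,"ty": 0,"tz": -40,"ax": 0,"ay": 0,"az": 0,"grip": -0.45},{"tx": 0,"ty": 0,"tz": -50,"ax": 0,"ay": 0,"az": 0,"grip": 1},{"tx": 30,"ty": -10,"tz": -40,"ax": 0,"ay": 0,"az": 0,"grip": 1},{"tx": 45,"ty": -10,"tz": 0,"ax": 0,"ay": 0,"az": 0,"grip": 1},{"tx": 45,"ty": -10,"tz": 0,"ax": 0,"ay": 0,"az": 0,"grip": 1}])

```text
t: 12.35
position: [430.2, -162.7, 242.0]
tool_rot: [0.891, 0.455, 0.001, 0.001]
wrist_force: [0.5, -0.9, -0.5]
gripper_width: 1.005
gripper_force: 0.0
```

Request:
play_rows(steps=[{"tx": 45,"ty": 0,"tz": 0,"ax": 0,"ay": 0,"az": 0,"grip": 1},{"tx": 30,"ty": 0,"tz": 0,"ax": 0,"ay": 0,"az": 0,"grip": 1},{"tx": 0,"ty": 0,"tz": 0,"ax": 0,"ay": 0,"az": 0,"grip": 1},{"tx": 0,"ty": 0,"tz": 0,"ax": 0,"ay": 0,"az": 0,"grip": 1}])

```text
t: 12.85
position: [473.3, -103.6, 240.9]
tool_rot: [0.891, 0.455, -0.0, 0.0]
wrist_force: [0.8, -0.9, 0.2]
gripper_width: 0.998
gripper_force: 0.0
```

Run:
```python
from q import *
im,c,E=cap("wrist","w4.png")
for p in((417,-127),(529.3,-101.5)): print(p,proj(c,E,np.array([*p,43])), M.T@(np.array([*p,31])-s["position"]))
g=cv2.medianBlur(cv2.cvtColor(im,cv2.COLOR_BGR2GRAY),3)
h=cv2.HoughCircles(g,cv2.HOUGH_GRADIENT,1.2,40,param1=80,param2=25,minRadius=20,maxRadius=45)
for u,v,r in h[0]: print(u,v,r,onz(c,E,u,v,43).round(1),im[int(v),int(u)] if v<384 else 0)
```

```text
12.85 inc [-241.9  195.6  240.9] pos [ 473.3 -103.6  240.9] J [ 0.6   0.33 -0.6   1.87  0.22  1.01 -0.71] w 0.998 0.0 [ 0.8 -0.9  0.2]
[[0.009, 1.0, 0.001], [1.0, -0.009, -0.001], [-0.001, 0.001, -1.0]]
(417, -127) [226.71596095 210.00432688] [-51.72784524 -32.045446   209.96461288]
(529.3, -101.5) [298.54238216 131.6504842 ] [ 34.74336245  44.00893277 209.92324336]
436.2 165.0 26.960001 [ 628.1 -216.3   43. ] [181 180 177]
183.0 97.8 24.8 [455.   -6.7  43. ] [219 182 246]
295.80002 133.8 21.44 [ 525.8 -101.7   43. ] [130 131 128]
285.0 287.40002 37.64 [ 412.5 -248.8   43. ] [225 222 218]
153.0 16.2 26.36 [479.1  64.6  43. ] [49 46 45]
221.40001 213.00002 23.48 [ 410.  -126.4   43. ] [128 129 125]
258.6 323.40002 24.32 [ 355.2 -273.7   43. ] [239 237 235]
```

View pics/w4.png

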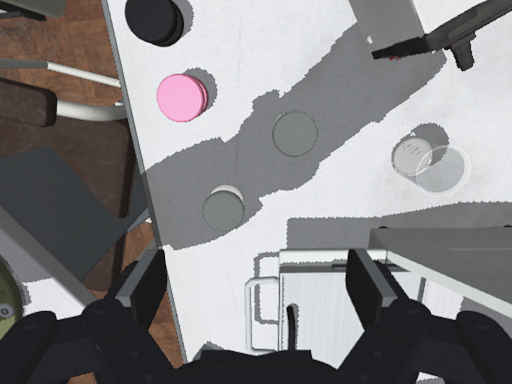

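Only the two pale-lidded jars fit, at (295,133) and (223,210). The pink one (182,97) and black one (152,20) are look-alikes, and the beaker is at (440,168). Taking the jar at (295,133) first.

Request:
play_rows(steps=[{"tx": 17,"ty": 21,"tz": 30,"ax": 0,"ay": 0,"az": 0,"grip": 1},{"tx": 16,"ty": 20.5,"tz": 40,"ax": 0,"ay": 0,"az": 0,"grip": 1},{"tx": 0,"ty": 0,"tz": 45,"ax": 0,"ay": 0,"az": 0,"grip": 1},{"tx": 0,"ty": 0,"tz": 40,"ax": 0,"ay": 0,"az": 0,"grip": 1},{"tx": 0,"ty": 0,"tz": 35,"ax": 0,"ay": 0,"az": 0,"grip": 1},{"tx": 0,"ty": 0,"tz": 20,"ax": 0,"ay": 0,"az": 0,"grip": 1},{"tx": 0,"ty": 0,"tz": 0,"ax": 0,"ay": 0,"az": 0,"grip": -0.2},{"tx": 0,"ty": 0,"tz": 0,"ax": 0,"ay": 0,"az": 0,"grip": -0.2}], force=40)

```text
t: 13.9
position: [527.4, -101.5, 31.8]
tool_rot: [0.891, 0.455, 0.001, 0.001]
wrist_force: [-0.7, 0.1, -0.2]
gripper_width: 0.606
gripper_force: 0.0
```

Request:
play_rows(steps=[{"tx": 0,"ty": 0,"tz": 0,"ax": 0,"ay": 0,"az": 0,"grip": -0.2},{"tx": 0,"ty": 0,"tz": -10,"ax": 0,"ay": 0,"az": 0,"grip": -0.2},{"tx": 0,"ty": 0,"tz": -40,"ax": 0,"ay": 0,"az": 0,"grip": -0.2},{"tx": 0,"ty": 0,"tz": -50,"ax": 0,"ay": 0,"az": 0,"grip": -0.2},{"tx": 0,"ty": 0,"tz": -50,"ax": 0,"ay": 0,"az": 0,"grip": -0.2},{"tx": 0,"ty": 0,"tz": 0,"ax": 0,"ay": 0,"az": 0,"grip": -0.2}])

```text
t: 14.65
position: [529.3, -100.6, 185.7]
tool_rot: [0.89, 0.455, 0.004, 0.003]
wrist_force: [-0.2, 0.3, -2.3]
gripper_width: 0.518
gripper_force: 41.2
```

Run:
```python
from q import *
go((-114,42,150));go((-114,42,104));cap("scene","s5.png");cap("wrist","w5.png")
```

```text
14.65 inc [-197.9  230.5  185.7] pos [ 529.3 -100.6  185.7] J [ 0.53  0.47 -0.57  1.82  0.31  0.93 -0.81] w 0.518 41.2 [-0.2  0.3 -2.3]
[[0.009, 1.0, 0.009], [1.0, -0.009, 0.004], [0.004, 0.009, -1.0]]
go (-114, 42, 150) [-187.9   85.3   35.8] 0.0
go (-114, 42, 104) [-188.    84.9   81.8] 0.0
```

Request:
play_rows(steps=[{"tx": -37.6,"ty": 17,"tz": 0,"ax": 0,"ay": 0,"az": 0,"grip": -0.2},{"tx": -37.6,"ty": 17,"tz": 0,"ax": 0,"ay": 0,"az": 0,"grip": -0.2},{"tx": -37.6,"ty": 17,"tz": 0,"ax": 0,"ay": 0,"az": 0,"grip": -0.2},{"tx": -37.6,"ty": 17,"tz": 0,"ax": 0,"ay": 0,"az": 0,"grip": -0.2},{"tx": -37.6,"ty": 17,"tz": 0,"ax": 0,"ay": 0,"az": 0,"grip": -0.2},{"tx": 0,"ty": 0,"tz": 30,"ax": 0,"ay": 0,"az": 0,"grip": -0.2},{"tx": 0,"ty": 0,"tz": 25,"ax": 0,"ay": 0,"az": 0,"grip": -0.2},{"tx": 0,"ty": 0,"tz": 0,"ax": 0,"ay": 0,"az": 0,"grip": -0.2}])

```text
t: 15.75
position: [483.8, -302.1, 123.2]
tool_rot: [0.89, 0.455, -0.001, -0.002]
wrist_force: [0.3, -0.1, -0.6]
gripper_width: 0.515
gripper_force: 41.1
```

Run:
```python
from q import *
go((-114,42,104.5));cap("wrist","w6.png")
```

```text
15.75 inc [-118.5   39.8  123.2] pos [ 483.8 -302.1  123.2] J [ 0.85  0.59 -0.52  1.8   0.37  0.85 -0.48] w 0.515 41.1 [ 0.3 -0.1 -0.6]
[[0.009, 1.0, -0.005], [1.0, -0.009, -0.0], [-0.0, -0.005, -1.0]]
go (-114, 42, 104.5) [ 2.2  4.6 18.6] 0.0
```

View pics/w6.png

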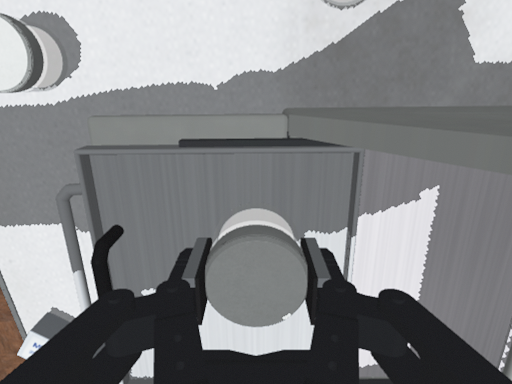

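The jar is held over the tray, lid at (256,275), with the tray rim behind it at column 357. Lowering and releasing it.

Request:
play_rows(steps=[{"tx": 2,"ty": 2,"tz": 10,"ax": 0,"ay": 0,"az": 0,"grip": -0.2},{"tx": 0,"ty": 0,"tz": 5,"ax": 0,"ay": 0,"az": 0,"grip": -0.2},{"tx": 0,"ty": 0,"tz": 4,"ax": 0,"ay": 0,"az": 0,"grip": -0.2},{"tx": 0,"ty": 0,"tz": 0,"ax": 0,"ay": 0,"az": 0,"grip": -0.2}])

```text
t: 16.3
position: [488.5, -302.4, 106.9]
tool_rot: [0.89, 0.455, 0.0, 0.0]
wrist_force: [0.2, 0.3, -1.7]
gripper_width: 0.518
gripper_force: 41.2
```

Request:
play_rows(steps=[{"tx": 0,"ty": 0,"tz": 0,"ax": 0,"ay": 0,"az": 0,"grip": 0.4},{"tx": 0,"ty": 0,"tz": 0,"ax": 0,"ay": 0,"az": 0,"grip": 0.8},{"tx": 0,"ty": 0,"tz": 0,"ax": 0,"ay": 0,"az": 0,"grip": 0.8},{"tx": 0,"ty": 0,"tz": -20,"ax": 0,"ay": 0,"az": 0,"grip": 0.8},{"tx": 0,"ty": 0,"tz": -50,"ax": 0,"ay": 0,"az": 0,"grip": 0.8},{"tx": 0,"ty": 0,"tz": -50,"ax": 0,"ay": 0,"az": 0,"grip": 1},{"tx": 10,"ty": -30,"tz": -15,"ax": 0,"ay": 0,"az": 0,"grip": 1},{"tx": 30,"ty": -35,"tz": 0,"ax": 0,"ay": 0,"az": 0,"grip": 1}])

```text
t: 17.3
position: [459.2, -232.7, 243.4]
tool_rot: [0.891, 0.453, 0.001, 0.002]
wrist_force: [1.1, 0.9, 0.4]
gripper_width: 0.997
gripper_force: 0.0
```

Run:
```python
from q import *
im,c,E=cap("wrist","w7.png");
print("pred jar A",proj(c,E,np.array([413,-126,43])),"B",proj(c,E,np.append(T0+RI@[-116.,42],115)))
print("to A",M.T@(np.array([413,-126,31])-s["position"]))
```

```text
17.3 inc [-178.6   82.1  243.4] pos [ 459.2 -232.7  243.4] J [ 0.85  0.38 -0.6   1.79  0.25  1.04 -0.48] w 0.997 0.0 [1.1 0.9 0.4]
[[0.012, 1.0, 0.004], [1.0, -0.012, -0.0], [-0.0, 0.004, -1.0]]
pred jar A [154.99996908 106.96576107] B [325.98594982 226.70647887]
to A [  59.09191282 -101.07483071  211.93088851]
```

View pics/w7.png

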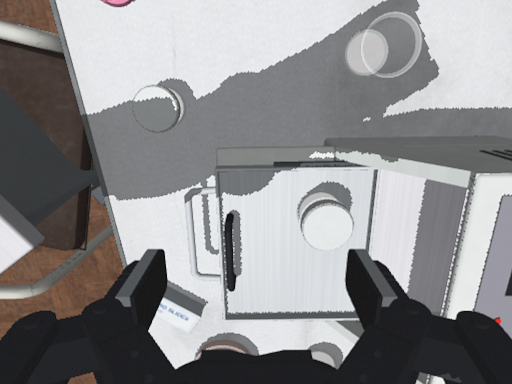

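Jar one stands upright on the tray at (326,225). Jar two is where expected, at (156,108). Fetching it.

Request:
play_rows(steps=[{"tx": 20,"ty": -34,"tz": 0,"ax": 0,"ay": 0,"az": 0,"grip": 1},{"tx": 20,"ty": -34,"tz": 20,"ax": 0,"ay": 0,"az": 0,"grip": 1},{"tx": 19,"ty": -33,"tz": 30,"ax": 0,"ay": 0,"az": 0,"grip": 1},{"tx": 0,"ty": 0,"tz": 40,"ax": 0,"ay": 0,"az": 0,"grip": 1},{"tx": 0,"ty": 0,"tz": 40,"ax": 0,"ay": 0,"az": 0,"grip": 1},{"tx": 0,"ty": 0,"tz": 40,"ax": 0,"ay": 0,"az": 0,"grip": 1},{"tx": 0,"ty": 0,"tz": 25,"ax": 0,"ay": 0,"az": 0,"grip": 1},{"tx": 0,"ty": 0,"tz": 0,"ax": 0,"ay": 0,"az": 0,"grip": 1}])

```text
t: 18.35
position: [411.4, -124.6, 45.7]
tool_rot: [0.89, 0.455, -0.001, -0.001]
wrist_force: [0.2, 0.2, 0.8]
gripper_width: 1.0
gripper_force: 0.0
```

Run:
```python
from q import *
print("to A",M.T@(np.array([413,-126,31])-s["position"]))
```

```text
18.35 inc [-280.2  142.7   45.7] pos [ 411.4 -124.6   45.7] J [ 0.53  0.55 -0.43  2.24  0.52  0.45 -0.94] w 1.0 0.0 [0.2 0.2 0.8]
[[0.008, 1.0, -0.002], [1.0, -0.008, -0.001], [-0.001, -0.002, -1.0]]
to A [-0.17542123  2.16036399 14.72266247]
```

Request:
play_rows(steps=[{"tx": 0,"ty": 1,"tz": 14,"ax": 0,"ay": 0,"az": 0,"grip": 1},{"tx": 0,"ty": 0,"tz": 0,"ax": 0,"ay": 0,"az": 0,"grip": -0.2},{"tx": 0,"ty": 0,"tz": 0,"ax": 0,"ay": 0,"az": 0,"grip": -0.2},{"tx": 0,"ty": 0,"tz": 0,"ax": 0,"ay": 0,"az": 0,"grip": -0.2},{"tx": 0,"ty": 0,"tz": 0,"ax": 0,"ay": 0,"az": 0,"grip": -0.2}])

```text
t: 18.98
position: [413.4, -125.7, 34.2]
tool_rot: [0.89, 0.455, 0.001, 0.001]
wrist_force: [-2.5, 1.5, 11.0]
gripper_width: 0.521
gripper_force: 39.2
```

Request:
play_rows(steps=[{"tx": 0,"ty": 0,"tz": -20,"ax": 0,"ay": 0,"az": 0,"grip": -0.2},{"tx": 0,"ty": 0,"tz": -45,"ax": 0,"ay": 0,"az": 0,"grip": -0.2},{"tx": 0,"ty": 0,"tz": -50,"ax": 0,"ay": 0,"az": 0,"grip": -0.2},{"tx": 0,"ty": 0,"tz": -50,"ax": 0,"ay": 0,"az": 0,"grip": -0.2},{"tx": 0,"ty": 0,"tz": -20,"ax": 0,"ay": 0,"az": 0,"grip": -0.2},{"tx": 0,"ty": 0,"tz": 0,"ax": 0,"ay": 0,"az": 0,"grip": -0.2}])

```text
t: 19.73
position: [413.3, -125.8, 219.5]
tool_rot: [0.891, 0.455, 0.001, 0.002]
wrist_force: [0.8, -0.2, -1.8]
gripper_width: 0.518
gripper_force: 41.6
```

Run:
```python
from q import *
go((-114,-42,218));go((-114,-42,104))
```

```text
19.725 inc [-278.   142.9  219.5] pos [ 413.3 -125.8  219.5] J [ 0.77  0.28 -0.68  2.02  0.23  0.91 -0.66] w 0.518 41.6 [ 0.8 -0.2 -1.8]
[[0.01, 1.0, 0.005], [1.0, -0.01, 0.0], [0.0, 0.005, -1.0]]
go (-114, -42, 218) [-183.3  165.7    2.2] 0.0
go (-114, -42, 104) [-183.3  165.2  116.2] 0.0
```

Request:
play_rows(steps=[{"tx": -36.6,"ty": 33,"tz": 0,"ax": 0,"ay": 0,"az": 0,"grip": -0.2},{"tx": -36.6,"ty": 33,"tz": 0,"ax": 0,"ay": 0,"az": 0,"grip": -0.2},{"tx": -36.6,"ty": 33,"tz": 0,"ax": 0,"ay": 0,"az": 0,"grip": -0.2},{"tx": -36.6,"ty": 33,"tz": 0,"ax": 0,"ay": 0,"az": 0,"grip": -0.2},{"tx": -36.6,"ty": 33,"tz": 0,"ax": 0,"ay": 0,"az": 0,"grip": -0.2},{"tx": 0,"ty": 0,"tz": 40,"ax": 0,"ay": 0,"az": 0,"grip": -0.2},{"tx": 0,"ty": 0,"tz": 40,"ax": 0,"ay": 0,"az": 0,"grip": -0.2},{"tx": 0,"ty": 0,"tz": 10,"ax": 0,"ay": 0,"az": 0,"grip": -0.2}])

```text
t: 20.72
position: [437.4, -369.2, 124.4]
tool_rot: [0.89, 0.455, -0.001, -0.003]
wrist_force: [0.3, 0.1, -0.9]
gripper_width: 0.52
gripper_force: 41.6
```

Run:
```python
from q import *
go((-114,-42,106.5))
```

```text
20.725 inc [-117.5  -41.8  124.4] pos [ 437.4 -369.2  124.4] J [ 1.    0.6  -0.54  1.8   0.39  0.86 -0.35] w 0.52 41.6 [ 0.3  0.1 -0.9]
[[0.009, 1.0, -0.006], [1.0, -0.009, 0.0], [0.0, -0.006, -1.0]]
go (-114, -42, 106.5) [-0.2  3.6 17.9] 0.0
```

Request:
play_rows(steps=[{"tx": 0,"ty": 2,"tz": 10,"ax": 0,"ay": 0,"az": 0,"grip": -0.2},{"tx": 0,"ty": 0,"tz": 6,"ax": 0,"ay": 0,"az": 0,"grip": -0.2},{"tx": 0,"ty": 0,"tz": 2,"ax": 0,"ay": 0,"az": 0,"grip": -0.2},{"tx": 0,"ty": 0,"tz": 0,"ax": 0,"ay": 0,"az": 0,"grip": -0.2}])

```text
t: 21.22
position: [441.3, -371.9, 110.6]
tool_rot: [0.89, 0.455, 0.0, 0.001]
wrist_force: [-0.2, -0.7, -0.8]
gripper_width: 0.518
gripper_force: 41.6
```

```bash
python3 q.py
```

```text
21.225 inc [-112.8  -41.7  110.6] pos [ 441.3 -371.9  110.6] J [ 0.99  0.61 -0.53  1.81  0.41  0.83 -0.36] w 0.518 41.6 [-0.2 -0.7 -0.8]
[[0.009, 1.0, 0.002], [1.0, -0.009, -0.0], [-0.0, 0.002, -1.0]]
```

Request:
play_rows(steps=[{"tx": 0,"ty": 0,"tz": 4,"ax": 0,"ay": 0,"az": 0,"grip": -0.2},{"tx": 0,"ty": 0,"tz": 0,"ax": 0,"ay": 0,"az": 0,"grip": -0.2},{"tx": 0,"ty": 0,"tz": 0,"ax": 0,"ay": 0,"az": 0,"grip": 0.4},{"tx": 0,"ty": 0,"tz": 0,"ax": 0,"ay": 0,"az": 0,"grip": 0.8},{"tx": 0,"ty": 0,"tz": 0,"ax": 0,"ay": 0,"az": 0,"grip": 0.8},{"tx": 0,"ty": 0,"tz": -20,"ax": 0,"ay": 0,"az": 0,"grip": 0.8},{"tx": 0,"ty": 0,"tz": -45,"ax": 0,"ay": 0,"az": 0,"grip": 0.8},{"tx": 0,"ty": 0,"tz": -50,"ax": 0,"ay": 0,"az": 0,"grip": 0.8}])

```text
t: 22.22
position: [440.6, -371.4, 221.8]
tool_rot: [0.89, 0.455, 0.0, -0.0]
wrist_force: [0.4, -0.7, -0.1]
gripper_width: 0.897
gripper_force: 0.0
```

Request:
play_rows(steps=[{"tx": 15,"ty": -30,"tz": -10,"ax": 0,"ay": 0,"az": 0,"grip": -0.45},{"tx": 15,"ty": -30,"tz": 0,"ax": 0,"ay": 0,"az": 0,"grip": -0.45},{"tx": 12,"ty": -30,"tz": 0,"ax": 0,"ay": 0,"az": 0,"grip": -0.45},{"tx": 0,"ty": 0,"tz": 0,"ax": 0,"ay": 0,"az": 0,"grip": -0.45},{"tx": 0,"ty": 0,"tz": 0,"ax": 0,"ay": 0,"az": 0,"grip": -0.45}])

```text
t: 22.85
position: [392.9, -285.5, 231.2]
tool_rot: [0.891, 0.455, 0.0, 0.001]
wrist_force: [0.4, -0.1, 0.1]
gripper_width: 0.276
gripper_force: 0.0
```

Run:
```python
from q import *
im,c,E=cap("wrist","w8.png")
W=lambda x,y,z:np.append(T0+RI@[float(x),y],z)
print(proj(c,E,W(-114,42,115)),proj(c,E,W(-114,-42,115)),"bar",proj(c,E,W(-206,0,98)))
go((-206,0,107))
```

```text
22.85 inc [-202.2    0.7  231.2] pos [ 392.9 -285.5  231.2] J [ 1.04  0.35 -0.63  1.88  0.25  0.99 -0.33] w 0.276 0.0 [ 0.4 -0.1  0.1]
[[0.009, 1.0, 0.002], [1.0, -0.009, -0.0], [-0.0, 0.002, -1.0]]
[369.28082077 137.07423972] [358.92845197 235.56890209] bar [250.72637808 183.68513228]
go (-206, 0, 107) [ -0.7  -4.1 124.2] 0.0
```

View pics/w8.png

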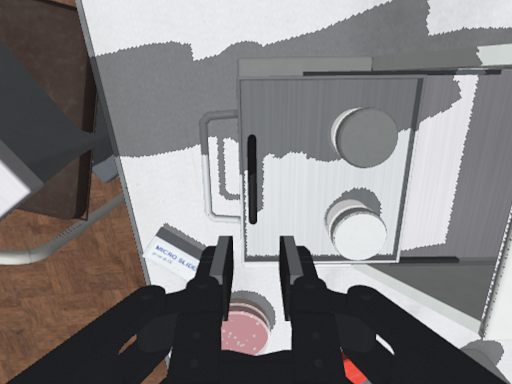

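Both jars stand upright on the tray, lids at (366,137) and (358,233). The handle bar is at column 252. Gripping it and pushing the tray home with the reverse of the drawing-out motion.

Request:
play_rows(steps=[{"tx": -1,"ty": -3,"tz": 35,"ax": 0,"ay": 0,"az": 0,"grip": -0.45},{"tx": 0,"ty": 0,"tz": 35,"ax": 0,"ay": 0,"az": 0,"grip": -0.45},{"tx": 0,"ty": 0,"tz": 30,"ax": 0,"ay": 0,"az": 0,"grip": -0.45},{"tx": 0,"ty": 0,"tz": 15,"ax": 0,"ay": 0,"az": 0,"grip": -0.45},{"tx": 0,"ty": 0,"tz": 8,"ax": 0,"ay": 0,"az": 0,"grip": -0.45},{"tx": 0,"ty": 0,"tz": 0,"ax": 0,"ay": 0,"az": 0,"grip": -1},{"tx": 0,"ty": 0,"tz": 0,"ax": 0,"ay": 0,"az": 0,"grip": -1},{"tx": 0,"ty": 0,"tz": 0,"ax": 0,"ay": 0,"az": 0,"grip": -1}], force=30)

```text
t: 23.9
position: [390.0, -284.2, 108.1]
tool_rot: [0.89, 0.455, 0.001, 0.001]
wrist_force: [2.6, -0.4, -10.6]
gripper_width: 0.074
gripper_force: 29.0
```

```bash
python3 q.py
python3 - <<'E'
import numpy as np
def tcp(bx,th): return np.array([bx,98])-9*np.array([np.sin(th),-np.cos(th)])
th=0;bx=-206
for k in range(1,15):
    nb=bx+10; nt=.025*k
    d=tcp(nb,nt)-tcp(bx,th)
    print(k,"ty",round(d@[np.cos(th),np.sin(th)],1),"tz",round(d@[np.sin(th),-np.cos(th)],1)); bx,th=nb,nt
E
```

```text
23.9 inc [-2.054e+02  1.000e-01  1.081e+02] pos [ 390.  -284.2  108.1] J [ 0.95  0.5  -0.54  2.05  0.4   0.69 -0.48] w 0.074 29.0 [  2.6  -0.4 -10.6]
[[0.009, 1.0, 0.002], [1.0, -0.009, 0.0], [0.0, 0.002, -1.0]]
1 ty 9.8 tz 0.0
2 ty 9.8 tz 0.3
3 ty 9.8 tz 0.5
4 ty 9.7 tz 0.8
5 ty 9.7 tz 1.0
6 ty 9.7 tz 1.2
7 ty 9.7 tz 1.5
8 ty 9.6 tz 1.7
9 ty 9.6 tz 2.0
10 ty 9.5 tz 2.2
11 ty 9.5 tz 2.5
12 ty 9.4 tz 2.7
13 ty 9.3 tz 3.0
14 ty 9.3 tz 3.2
```

Request:
play_rows(steps=[{"tx": 0,"ty": 5,"tz": 0,"ax": 0,"ay": 0,"az": 0,"grip": -1},{"tx": 0,"ty": 9.8,"tz": 0,"ax": -0.025,"ay": 0,"az": 0,"grip": -1},{"tx": 0,"ty": 9.8,"tz": 0.3,"ax": -0.025,"ay": 0,"az": 0,"grip": -1},{"tx": 0,"ty": 9.8,"tz": 0.5,"ax": -0.025,"ay": 0,"az": 0,"grip": -1},{"tx": 0,"ty": 9.7,"tz": 0.8,"ax": -0.025,"ay": 0,"az": 0,"grip": -1},{"tx": 0,"ty": 9.7,"tz": 1,"ax": -0.025,"ay": 0,"az": 0,"grip": -1},{"tx": 0,"ty": 9.7,"tz": 1.2,"ax": -0.025,"ay": 0,"az": 0,"grip": -1},{"tx": 0,"ty": 9.7,"tz": 1.5,"ax": -0.025,"ay": 0,"az": 0,"grip": -1}])

```text
t: 24.9
position: [450.5, -327.1, 108.2]
tool_rot: [0.887, 0.454, 0.041, 0.079]
wrist_force: [0.7, 4.8, 0.1]
gripper_width: 0.072
gripper_force: 29.8
```

Request:
play_rows(steps=[{"tx": 0,"ty": 9.6,"tz": 1.7,"ax": -0.025,"ay": 0,"az": 0,"grip": -1},{"tx": 0,"ty": 9.6,"tz": 2,"ax": -0.025,"ay": 0,"az": 0,"grip": -1},{"tx": 0,"ty": 9.5,"tz": 2.2,"ax": -0.025,"ay": 0,"az": 0,"grip": -1},{"tx": 0,"ty": 9.5,"tz": 2.5,"ax": -0.025,"ay": 0,"az": 0,"grip": -1},{"tx": 0,"ty": 9.4,"tz": 2.7,"ax": -0.025,"ay": 0,"az": 0,"grip": -1},{"tx": 0,"ty": 9.3,"tz": 3,"ax": -0.025,"ay": 0,"az": 0,"grip": -1},{"tx": 0,"ty": 4,"tz": 1.4,"ax": -0.025,"ay": 0,"az": 0,"grip": -1},{"tx": 0,"ty": 0,"tz": 0,"ax": 0,"ay": 0,"az": 0,"grip": -1}])

```text
t: 25.9
position: [501.2, -363.2, 108.0]
tool_rot: [0.876, 0.449, 0.08, 0.156]
wrist_force: [-0.1, 5.6, 1.2]
gripper_width: 0.073
gripper_force: 30.0
```

Run:
```python
from q import *
p=inc(s["position"]);Z=np.eye(3);Z[:2,:2]=RI;zt=Z.T@M[:,2];print("bar x",p[0]+9*zt[0],"z",p[2]+9*zt[2])
```

```text
25.9 inc [-6.89e+01  1.00e-01  1.08e+02] pos [ 501.2 -363.2  108. ] J [ 0.8   0.53 -0.32  2.03  0.65  0.31 -0.67] w 0.073 30.0 [-0.1  5.6  1.2]
[[0.007, 0.938, 0.346], [1.0, -0.006, -0.002], [0.0, 0.346, -0.938]]
bar x -65.8078221014651 z 99.57217971920265
```

Request:
play_rows(steps=[{"tx": 0,"ty": 2.8,"tz": 1,"ax": 0,"ay": 0,"az": 0,"grip": -1},{"tx": 0,"ty": 0,"tz": 0,"ax": 0,"ay": 0,"az": 0,"grip": -1},{"tx": 0,"ty": 2.8,"tz": 1,"ax": 0,"ay": 0,"az": 0,"grip": -1},{"tx": 0,"ty": 0,"tz": 0,"ax": 0,"ay": 0,"az": 0,"grip": -1}])

```text
t: 26.4
position: [501.5, -363.4, 107.8]
tool_rot: [0.877, 0.449, 0.077, 0.153]
wrist_force: [-22.5, 24.1, 30.4]
gripper_width: 0.076
gripper_force: 33.6
```

```bash
python3 q.py
```

```text
26.4 inc [-68.5   0.  107.8] pos [ 501.5 -363.4  107.8] J [ 0.8   0.53 -0.33  2.02  0.64  0.32 -0.66] w 0.076 33.6 [-22.5  24.1  30.4]
[[0.007, 0.941, 0.338], [1.0, -0.005, -0.004], [-0.002, 0.338, -0.941]]
```

The tray is home: the force rose at the stop after about 140 mm of travel. Relaxing, releasing, and going back to the door handle.

Request:
play_rows(steps=[{"tx": 0,"ty": -4.5,"tz": -1.6,"ax": 0,"ay": 0,"az": 0,"grip": -1},{"tx": 0,"ty": 0,"tz": 0,"ax": 0,"ay": 0,"az": 0,"grip": -0.45},{"tx": 0,"ty": 0,"tz": 0,"ax": 0,"ay": 0,"az": 0,"grip": -0.45},{"tx": 0,"ty": 0,"tz": -5,"ax": 0,"ay": 0,"az": 0,"grip": -0.45},{"tx": 0,"ty": 0,"tz": -30,"ax": 0,"ay": 0,"az": 0,"grip": -0.45},{"tx": 0,"ty": 0,"tz": -45,"ax": 0,"ay": 0,"az": 0,"grip": -0.45},{"tx": 0,"ty": 0,"tz": -45,"ax": 0.175,"ay": 0,"az": 0,"grip": -0.45},{"tx": 0,"ty": -20,"tz": 0,"ax": 0.175,"ay": 0,"az": 0,"grip": -0.45}])

```text
t: 27.4
position: [454.5, -333.9, 213.0]
tool_rot: [0.892, 0.452, 0.007, 0.023]
wrist_force: [-0.1, -0.6, -0.8]
gripper_width: 0.273
gripper_force: 0.0
```

Request:
play_rows(steps=[{"tx": 0,"ty": -40,"tz": 0,"ax": 0,"ay": 0,"az": 0,"grip": -0.45},{"tx": 0,"ty": -40,"tz": 0,"ax": 0,"ay": 0,"az": 0,"grip": -0.45},{"tx": 0,"ty": -35,"tz": 0,"ax": 0,"ay": 0,"az": 0,"grip": -0.45},{"tx": 0,"ty": 0,"tz": 0,"ax": 0,"ay": 0,"az": 0,"grip": -0.45},{"tx": 0,"ty": 0,"tz": 0,"ax": 0,"ay": 0,"az": 0,"grip": -0.45}])

```text
t: 28.02
position: [361.9, -266.4, 204.1]
tool_rot: [0.892, 0.452, 0.007, 0.023]
wrist_force: [0.7, -1.2, 0.9]
gripper_width: 0.276
gripper_force: 0.0
```

Run:
```python
from q import *
im,c,E=cap("wrist","w9.png")
W=lambda x,y,z:np.append(T0+RI@[float(x),y],z)
print("handle",proj(c,E,W(-254,0,45)),"tray bar",proj(c,E,W(-66,0,98)))
go((-253.5,0,43.5))
```

```text
28.025 inc [-238.5   -1.6  204.1] pos [ 361.9 -266.4  204.1] J [ 1.08  0.31 -0.66  2.04  0.28  0.83 -0.37] w 0.276 0.0 [ 0.7 -1.2  0.9]
[[0.015, 0.999, 0.047], [1.0, -0.015, -0.008], [-0.008, 0.047, -0.999]]
handle [231.02807693 172.31236346] tray bar [464.79368808 184.02414067]
go (-253.5, 0, 43.5) [  2.6 -22.5 159.7] 0.0
```

View pics/w9.png

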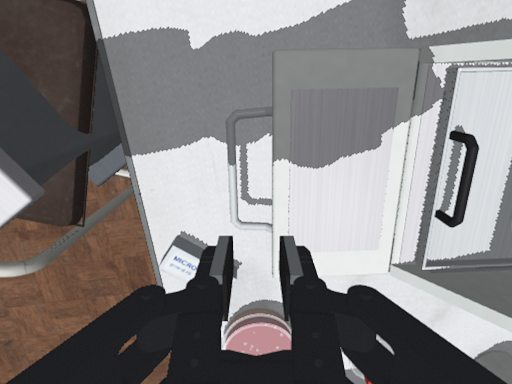

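The door handle bar is at column 231, as predicted, and the tray bar at (467,180) is home. Squaring the tool and descending onto the handle.

Request:
play_rows(steps=[{"tx": 0,"ty": 0,"tz": 0,"ax": 0.047,"ay": 0.008,"az": 0,"grip": -0.45},{"tx": 2,"ty": -15,"tz": 30,"ax": 0,"ay": 0,"az": 0,"grip": -0.45},{"tx": 0,"ty": 0,"tz": 40,"ax": 0,"ay": 0,"az": 0,"grip": -0.45},{"tx": 0,"ty": 0,"tz": 30,"ax": 0,"ay": 0,"az": 0,"grip": -0.45},{"tx": 0,"ty": 0,"tz": 0,"ax": 0,"ay": 0,"az": 0,"grip": -0.45},{"tx": 0,"ty": 0,"tz": 0,"ax": 0,"ay": 0,"az": 0,"grip": -0.45}])

```text
t: 28.82
position: [351.2, -255.2, 104.3]
tool_rot: [0.892, 0.453, 0.0, -0.001]
wrist_force: [-0.8, -0.4, -0.6]
gripper_width: 0.278
gripper_force: 0.0
```

Run:
```python
from q import *
go((-253.5,0,43.5))
```

```text
28.825 inc [-253.7    1.3  104.3] pos [ 351.2 -255.2  104.3] J [ 0.98  0.46 -0.57  2.17  0.42  0.62 -0.52] w 0.278 0.0 [-0.8 -0.4 -0.6]
[[0.014, 1.0, -0.001], [1.0, -0.014, 0.001], [0.001, -0.001, -1.0]]
go (-253.5, 0, 43.5) [-1.3  0.3 60.8] 0.0
```

Request:
play_rows(steps=[{"tx": -1,"ty": 0,"tz": 30,"ax": 0,"ay": 0,"az": 0,"grip": -0.45},{"tx": 0,"ty": 0,"tz": 22,"ax": 0,"ay": 0,"az": 0,"grip": -0.45},{"tx": 0,"ty": 0,"tz": 8,"ax": 0,"ay": 0,"az": 0,"grip": -0.45},{"tx": 0,"ty": 0,"tz": 0,"ax": 0,"ay": 0,"az": 0,"grip": -1},{"tx": 0,"ty": 0,"tz": 0,"ax": 0,"ay": 0,"az": 0,"grip": -1},{"tx": 0,"ty": 0,"tz": 0,"ax": 0,"ay": 0,"az": 0,"grip": -1},{"tx": 0,"ty": 0,"tz": 0,"ax": 0,"ay": 0,"az": 0,"grip": -1}])

```text
t: 29.7
position: [350.7, -256.5, 44.3]
tool_rot: [0.892, 0.453, 0.001, 0.0]
wrist_force: [4.0, -3.8, 0.6]
gripper_width: 0.081
gripper_force: 29.5
```

Run:
```python
from q import *
b0=2.204;pv=(-100+155*np.sin(.505-b0),65+155*np.cos(.505-b0))
for k in range(1,32):
    b=b0-b0*k/30; x=-100+155*np.sin(.505-b);z=65+155*np.cos(.505-b)
    print(k,"ty",round(x-pv[0],1),"tz",round(pv[1]-z,1),end="; ");pv=(x,z)
```

```text
29.7 inc [-253.4   -0.    44.3] pos [ 350.7 -256.5   44.3] J [ 0.89  0.56 -0.45  2.23  0.55  0.46 -0.64] w 0.081 29.5 [ 4.  -3.8  0.6]
[[0.015, 1.0, 0.001], [1.0, -0.015, 0.001], [0.001, 0.001, -1.0]]
1 ty -1.0 tz -11.3; 2 ty -0.2 tz -11.4; 3 ty 0.6 tz -11.4; 4 ty 1.5 tz -11.3; 5 ty 2.3 tz -11.2; 6 ty 3.1 tz -11.0; 7 ty 3.9 tz -10.7; 8 ty 4.7 tz -10.4; 9 ty 5.4 tz -10.0; 10 ty 6.1 tz -9.6; 11 ty 6.8 tz -9.1; 12 ty 7.5 tz -8.6; 13 ty 8.1 tz -8.0; 14 ty 8.7 tz -7.4; 15 ty 9.2 tz -6.7; 16 ty 9.6 tz -6.1; 17 ty 10.1 tz -5.3; 18 ty 10.4 tz -4.6; 19 ty 10.7 tz -3.8; 20 ty 11.0 tz -3.0; 21 ty 11.2 tz -2.2; 22 ty 11.3 tz -1.4; 23 ty 11.4 tz -0.5; 24 ty 11.4 tz 0.3; 25 ty 11.3 tz 1.1; 26 ty 11.2 tz 2.0; 27 ty 11.0 tz 2.8; 28 ty 10.8 tz 3.6; 29 ty 10.5 tz 4.4; 30 ty 10.2 tz 5.1; 31 ty 9.8 tz 5.9;
```

Request:
play_rows(steps=[{"tx": 0,"ty": -1,"tz": -11.3,"ax": 0,"ay": 0,"az": 0,"grip": -1},{"tx": 0,"ty": -0.2,"tz": -11.4,"ax": 0,"ay": 0,"az": 0,"grip": -1},{"tx": 0,"ty": 0.6,"tz": -11.4,"ax": 0,"ay": 0,"az": 0,"grip": -1},{"tx": 0,"ty": 1.5,"tz": -11.3,"ax": 0,"ay": 0,"az": 0,"grip": -1},{"tx": 0,"ty": 2.3,"tz": -11.2,"ax": 0,"ay": 0,"az": 0,"grip": -1},{"tx": 0,"ty": 3.1,"tz": -11,"ax": 0,"ay": 0,"az": 0,"grip": -1},{"tx": 0,"ty": 3.9,"tz": -10.7,"ax": 0,"ay": 0,"az": 0,"grip": -1},{"tx": 0,"ty": 4.7,"tz": -10.4,"ax": 0,"ay": 0,"az": 0,"grip": -1}])

```text
t: 30.7
position: [362.7, -265.0, 132.6]
tool_rot: [0.892, 0.453, 0.001, -0.0]
wrist_force: [7.5, -4.9, -8.6]
gripper_width: 0.078
gripper_force: 29.2
```

Request:
play_rows(steps=[{"tx": 0.1,"ty": 5.4,"tz": -10,"ax": 0,"ay": 0,"az": 0,"grip": -1},{"tx": 0.1,"ty": 6.1,"tz": -9.6,"ax": 0,"ay": 0,"az": 0,"grip": -1},{"tx": 0.1,"ty": 6.8,"tz": -9.1,"ax": 0,"ay": 0,"az": 0,"grip": -1},{"tx": 0.1,"ty": 7.5,"tz": -8.6,"ax": 0,"ay": 0,"az": 0,"grip": -1},{"tx": 0.1,"ty": 8.1,"tz": -8,"ax": 0,"ay": 0,"az": 0,"grip": -1},{"tx": 0.1,"ty": 8.7,"tz": -7.4,"ax": 0,"ay": 0,"az": 0,"grip": -1},{"tx": 0.1,"ty": 9.2,"tz": -6.7,"ax": 0,"ay": 0,"az": 0,"grip": -1},{"tx": 0.1,"ty": 9.6,"tz": -6.1,"ax": 0,"ay": 0,"az": 0,"grip": -1}])

```text
t: 31.7
position: [410.3, -298.7, 198.2]
tool_rot: [0.892, 0.453, -0.002, -0.003]
wrist_force: [-5.9, 7.3, 5.3]
gripper_width: 0.079
gripper_force: 29.9
```

```bash
cat > d.py <<'E'
from q import *
g=inc(s["position"])+[0,0,2];print(np.hypot(g[0]+100,g[2]-65),.505-np.arctan2(g[0]+100,g[2]-65))
E
python3 d.py
```

```text
31.7 inc [-180.4    0.   198.2] pos [ 410.3 -298.7  198.2] J [ 1.03  0.43 -0.65  1.87  0.31  0.95 -0.39] w 0.079 29.9 [-5.9  7.3  5.3]
[[0.014, 1.0, -0.007], [1.0, -0.014, -0.001], [-0.001, -0.007, -1.0]]
157.3310669907824 1.0413288271383214
```

Request:
play_rows(steps=[{"tx": 0.1,"ty": 10.1,"tz": -5.3,"ax": 0,"ay": 0,"az": 0,"grip": -1},{"tx": 0.1,"ty": 10.4,"tz": -4.6,"ax": 0,"ay": 0,"az": 0,"grip": -1},{"tx": 0.1,"ty": 10.7,"tz": -3.8,"ax": 0,"ay": 0,"az": 0,"grip": -1},{"tx": 0.1,"ty": 11,"tz": -3,"ax": 0,"ay": 0,"az": 0,"grip": -1},{"tx": 0.1,"ty": 11.2,"tz": -2.2,"ax": 0,"ay": 0,"az": 0,"grip": -1},{"tx": 0.1,"ty": 11.3,"tz": -1.4,"ax": 0,"ay": 0,"az": 0,"grip": -1},{"tx": 0.1,"ty": 11.4,"tz": -0.5,"ax": 0,"ay": 0,"az": 0,"grip": -1},{"tx": 0.1,"ty": 11.4,"tz": 0.3,"ax": 0,"ay": 0,"az": 0,"grip": -1}])

```text
t: 32.7
position: [483.8, -350.9, 218.8]
tool_rot: [0.892, 0.453, 0.0, -0.001]
wrist_force: [-0.4, 4.4, 5.8]
gripper_width: 0.077
gripper_force: 31.4
```

Request:
play_rows(steps=[{"tx": 0.1,"ty": 11.3,"tz": 1.1,"ax": 0,"ay": 0,"az": 0,"grip": -1},{"tx": 0.1,"ty": 11.2,"tz": 2,"ax": 0,"ay": 0,"az": 0,"grip": -1},{"tx": 0.1,"ty": 11,"tz": 2.8,"ax": 0,"ay": 0,"az": 0,"grip": -1},{"tx": 0.1,"ty": 10.8,"tz": 3.6,"ax": 0,"ay": 0,"az": 0,"grip": -1},{"tx": 0.1,"ty": 10.5,"tz": 4.4,"ax": 0,"ay": 0,"az": 0,"grip": -1},{"tx": 0.1,"ty": 8,"tz": 4,"ax": 0,"ay": 0,"az": 0,"grip": -1},{"tx": 0,"ty": 0,"tz": 0,"ax": 0,"ay": 0,"az": 0,"grip": -1}])

```text
t: 33.58
position: [535.8, -387.7, 199.4]
tool_rot: [0.892, 0.453, 0.001, -0.001]
wrist_force: [4.0, 2.8, -0.5]
gripper_width: 0.08
gripper_force: 31.9
```

```bash
python3 d.py
```

```text
33.575 inc [-26.5   0.  199.4] pos [ 535.8 -387.7  199.4] J [ 0.92  0.65 -0.6   1.46  0.38  1.15 -0.37] w 0.08 31.9 [ 4.   2.8 -0.5]
[[0.014, 1.0, -0.0], [1.0, -0.014, 0.002], [0.002, -0.0, -1.0]]
154.9501632755662 0.011039904304387005
```

Request:
play_rows(steps=[{"tx": 0,"ty": 3,"tz": 1.6,"ax": 0,"ay": 0,"az": 0,"grip": -1},{"tx": 0,"ty": 0,"tz": 0,"ax": 0,"ay": 0,"az": 0,"grip": -1},{"tx": 0,"ty": 2,"tz": 1,"ax": 0,"ay": 0,"az": 0,"grip": -1},{"tx": 0,"ty": 0,"tz": 0,"ax": 0,"ay": 0,"az": 0,"grip": -1}])

```text
t: 34.08
position: [537.8, -389.2, 198.0]
tool_rot: [0.891, 0.453, -0.001, -0.002]
wrist_force: [-4.5, 8.9, 10.3]
gripper_width: 0.077
gripper_force: 32.8
```

```bash
python3 d.py
```

```text
34.075 inc [-24.   0. 198.] pos [ 537.8 -389.2  198. ] J [ 0.92  0.66 -0.6   1.45  0.38  1.16 -0.37] w 0.077 32.8 [-4.5  8.9 10.3]
[[0.013, 1.0, -0.004], [1.0, -0.013, 0.001], [0.001, -0.004, -1.0]]
154.93123558425398 -0.007683655289585478
```

The door is shut (reads about 0, light force at the stop). Releasing it, closing the fingers and moving above the button.

Request:
play_rows(steps=[{"tx": 0,"ty": -1.5,"tz": -1,"ax": 0,"ay": 0,"az": 0,"grip": -1},{"tx": 0,"ty": 0,"tz": 0,"ax": 0,"ay": 0,"az": 0,"grip": -0.45},{"tx": 0,"ty": 0,"tz": 0,"ax": 0,"ay": 0,"az": 0,"grip": -0.45},{"tx": 0,"ty": 0,"tz": -5,"ax": 0,"ay": 0,"az": 0,"grip": -0.45},{"tx": 0,"ty": 0,"tz": -30,"ax": 0,"ay": 0,"az": 0,"grip": -0.45},{"tx": 0,"ty": 0,"tz": -45,"ax": 0,"ay": 0,"az": 0,"grip": -0.45},{"tx": -33,"ty": 18,"tz": 0,"ax": 0,"ay": 0,"az": 0,"grip": -1},{"tx": -33,"ty": 18,"tz": 0,"ax": 0,"ay": 0,"az": 0,"grip": -1}])

```text
t: 35.08
position: [527.0, -465.6, 279.7]
tool_rot: [0.892, 0.453, -0.0, 0.0]
wrist_force: [0.0, -0.0, -0.3]
gripper_width: -0.0
gripper_force: 0.0
```

Request:
play_rows(steps=[{"tx": 0,"ty": 0,"tz": 0,"ax": 0,"ay": 0,"az": 0,"grip": -1},{"tx": 0,"ty": 0,"tz": 0,"ax": 0,"ay": 0,"az": 0,"grip": -1}])

```text
t: 35.33
position: [527.0, -464.1, 278.2]
tool_rot: [0.892, 0.453, -0.0, -0.001]
wrist_force: [0.8, 0.2, -0.4]
gripper_width: 0.003
gripper_force: 0.0
```

Run:
```python
from q import *
go((12.5,-66,215))
im,c,E=cap("wrist","w10.png");im,c,E=cap("side","s10.png")
cv2.imwrite("pics/s10c.png",cv2.resize(im[190:350,170:330],(600,600),interpolation=cv2.INTER_CUBIC))
```

```text
35.325 inc [ 10.5 -67.4 278.2] pos [ 527.  -464.1  278.2] J [ 0.98  0.66 -0.6   1.21  0.36  1.38 -0.22] w 0.003 0.0 [ 0.8  0.2 -0.4]
[[0.014, 1.0, -0.002], [1.0, -0.014, 0.001], [0.001, -0.002, -1.0]]
go (12.5, -66, 215) [ 1.3  2.1 63.2] 0.0
```

View pics/w10.png

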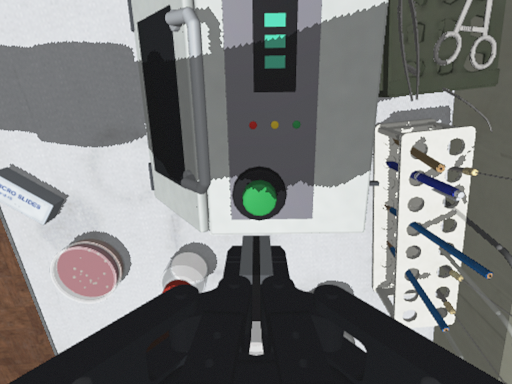

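The door is flush with the roof edge. The button is at (260,198), straight below the fingers. Pressing.

Request:
play_rows(steps=[{"tx": 1,"ty": 2,"tz": 30,"ax": 0,"ay": 0,"az": 0,"grip": -1},{"tx": 0,"ty": 0,"tz": 25,"ax": 0,"ay": 0,"az": 0,"grip": -1},{"tx": 0,"ty": 0,"tz": 12,"ax": 0,"ay": 0,"az": 0,"grip": -1},{"tx": 0,"ty": 0,"tz": 4,"ax": 0,"ay": 0,"az": 0,"grip": -1},{"tx": 0,"ty": 0,"tz": 3,"ax": 0,"ay": 0,"az": 0,"grip": -1},{"tx": 0,"ty": 0,"tz": 2,"ax": 0,"ay": 0,"az": 0,"grip": -1},{"tx": 0,"ty": 0,"tz": 0,"ax": 0,"ay": 0,"az": 0,"grip": -1},{"tx": 0,"ty": 0,"tz": 0,"ax": 0,"ay": 0,"az": 0,"grip": -1}])

```text
t: 36.42
position: [529.4, -464.6, 202.9]
tool_rot: [0.892, 0.453, 0.0, -0.001]
wrist_force: [-0.6, 2.5, 3.7]
gripper_width: 0.0
gripper_force: 1.9
```

```bash
python3 q.py
```

```text
36.425 inc [ 12.7 -66.3 202.9] pos [ 529.4 -464.6  202.9] J [ 0.99  0.71 -0.59  1.32  0.39  1.23 -0.25] w 0.0 1.9 [-0.6  2.5  3.7]
[[0.014, 1.0, -0.001], [1.0, -0.014, 0.001], [0.001, -0.001, -1.0]]
```

Touching and partly pressed. Going on until it bottoms.

Request:
play_rows(steps=[{"tx": 0,"ty": 0,"tz": 2,"ax": 0,"ay": 0,"az": 0,"grip": -1},{"tx": 0,"ty": 0,"tz": 2,"ax": 0,"ay": 0,"az": 0,"grip": -1},{"tx": 0,"ty": 0,"tz": 2,"ax": 0,"ay": 0,"az": 0,"grip": -1},{"tx": 0,"ty": 0,"tz": 0,"ax": 0,"ay": 0,"az": 0,"grip": -1},{"tx": 0,"ty": 0,"tz": 0,"ax": 0,"ay": 0,"az": 0,"grip": -1}])

```text
t: 37.05
position: [529.6, -464.6, 200.8]
tool_rot: [0.892, 0.453, 0.0, 0.001]
wrist_force: [-7.9, 7.4, 26.7]
gripper_width: -0.0
gripper_force: 13.4
```

```bash
python3 q.py
```

```text
37.05 inc [ 12.9 -66.3 200.8] pos [ 529.6 -464.6  200.8] J [ 0.99  0.71 -0.59  1.33  0.4   1.22 -0.26] w -0.0 13.4 [-7.9  7.4 26.7]
[[0.015, 1.0, 0.002], [1.0, -0.015, -0.0], [-0.0, 0.002, -1.0]]
```

The button bottomed at 26.7 N with the tip at z≈184. Retracting and checking from the side.

Request:
play_rows(steps=[{"tx": 0,"ty": 0,"tz": -10,"ax": 0,"ay": 0,"az": 0,"grip": -1},{"tx": 0,"ty": 0,"tz": -30,"ax": 0,"ay": 0,"az": 0,"grip": -1},{"tx": 0,"ty": 0,"tz": -45,"ax": 0,"ay": 0,"az": 0,"grip": -1},{"tx": 0,"ty": 0,"tz": -45,"ax": 0,"ay": 0,"az": 0,"grip": -1},{"tx": 0,"ty": -40,"tz": -30,"ax": 0,"ay": 0,"az": 0,"grip": -1},{"tx": 0,"ty": -45,"tz": 0,"ax": 0,"ay": 0,"az": 0,"grip": -1},{"tx": 0,"ty": 0,"tz": 0,"ax": 0,"ay": 0,"az": 0,"grip": -1},{"tx": 0,"ty": 0,"tz": 0,"ax": 0,"ay": 0,"az": 0,"grip": -1}])

```text
t: 38.05
position: [460.5, -415.9, 356.3]
tool_rot: [0.892, 0.452, -0.0, -0.0]
wrist_force: [-0.0, -0.5, 0.8]
gripper_width: -0.0
gripper_force: 0.0
```

Run:
```python
from q import *
im,c,E=cap("wrist","w11.png")
```

```text
38.05 inc [-71.6 -66.5 356.3] pos [ 460.5 -415.9  356.3] J [ 1.06  0.49 -0.64  1.31  0.29  1.44 -0.19] w -0.0 0.0 [-0.  -0.5  0.8]
[[0.016, 1.0, -0.001], [1.0, -0.016, -0.0], [-0.0, -0.001, -1.0]]
```

View pics/w11.png

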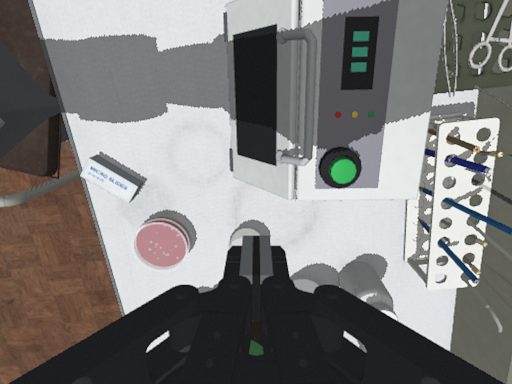

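The door is shut flush, the button at (343,168) is lit and back up, and the arm is clear. Handing in.

```bash
python3 -c "
from workcell import bot
print(bot.hand_in())"
```

```text
the job is handed in; nothing more can be done
None
```

I loaded the incubator and handed the job in at about 38 s of the 210 s allowed: both jars were upright on the tray when it went in, the tray is home, the door is shut, and the start button was pressed fully and let go. The hand-in gave no verdict.

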